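Dry the rinsed hair claws and nail tools in the basket with the docked hair dryer

ROBOT

A 6-joint arm with a two-finger parallel gripper is mounted at the origin on the work surface. World frame = base frame: x ahead of the robot, y to its left, z up, the work surface at z = 0. Lengths are in m, angles in degrees, forces in N, time in s.
With the tool pointing down it reaches from about 0.275 to 0.825 m from the base axis. Payload 5.2 kg.
Tool frame: the origin (TCP) lies on the centre line of the jaws, within the pads' length; the fingertips stand 14 mm ahead of it and the grasp point (between the pads) lies 5 mm behind it; z points along the fingers, y is the line along which they close (so a half turn about z gives the same grasp; the last joint's range is limited). The gripper opens to 93 mm and grips with 3 to 60 N. Pads are 15 mm wide; open, the fingers measure 128 mm over their backs; the gripper's body (75 mm by 188 mm) begins 65 mm behind the grasp point.
Start: joints at [-88.224, 14.817, 87.949, -0, 77.235, -11.62], TCP at [0.127, -0.535, 0.233] pointing down, gripper open.
Joint ranges: [-179.93, 179.93], [-52.35, 119.4], [10.71, 147.94], [-69.91, 249.91], [12.55, 155.21], [-178.61, 178.61]. Speed limits (degrees/s): [147.25, 147.25, 180, 180, 180, 180].

INTERFACE

Orientations are given as [roll, pitch, yaw] about the fixed x, y, z axes, in that order (R = Rz(yaw) Ry(pitch) Rx(roll)).
In Python, from station import * gives the robot as it stands. The module is installed in compiled form; this text tells all that it offers.
- The arm moves only by the tool carry_out, never from a script. Its arguments are lists of equal length, an entry for each row: "hand": the closure, from -1 (fully open) to 1 (shut); "xyz": the shift along the tool's x, y, z as a fraction of full scale, a list of three; "twist": the turn, a rotation vector about the tool's x, y, z as a fraction of full scale, a list of three. In form: {"hand": [hand, ...], "xyz": [[dx, dy, dz], ...], "twist": [[ax, ay, az], ...]}. A call has 1 to 12 rows; each row is the pose to reach, as a shift and turn from the pose commanded when the call began, along the tool's axes at that moment; what a row does not reach only later rows make up. Full scale, the value 1, is 20 cm for a shift and pi/2 rad for a turn. A row lasts 1/12 s, in which the tool goes at most 41.7 mm and 7.16 degrees, less where a joint would pass 70% of its speed; a pose out of reach is approached as far as the arm can. A call with a number of a shift or a turn outside -1 to 1 is refused whole. A call with a gripper value outside its range is refused whole. The fingers move at their own pace and stop on an object; the grip force is fixed at half the most. Time passes only in rows, so rows that repeat a pose let the fingers close. It gives the time, the measured TCP pose, the force, the opening and the grip force at its end, in the units of the state.
- get_obs(): the state, without advancing time (a new reading comes with each control period).
- get_image(name): name is "scene" or "top" or "wrist"; returns the picture (420x560x3 uint8, red, green, blue); there is no depth.
- camera_model(name): a dict with "fov_y" (degrees; the focal length in pixels is half the picture's height over the tangent of half this angle, whatever the lens; pixels are square), "cx", "cy" (the principal point, pixels), "k1" (the pictures are not rectified: a ray, as slopes to the right and down, at radius r is drawn at 1 + k1 r^2 times it, then the intrinsics apply), "position" and "rotation" of the camera in the world; the wrist camera has in their place "mount" (4x4, takes a point from camera to tool coordinates, whose origin is the TCP and whose axes are the flange's). Camera axes: x right, y down, z forward; pixel columns grow to the right and rows downward; lengths in m; the calibration is good to about 2 mm. A picture is of the moment at which its call begins: read the wrist's pose just before it. camera_model takes no time and is no camera call.
- finish_job(): hands the job in; it is judged then, once.
Trained networks look in the newest picture that a camera, given by its name, has taken for a name from the list of things; names that differ only in an ending like _2 or _b are one class to them, and where a whole thing is asked for, a point or a joint stands for the part that bears it (a point fixed in the world has none). Each returns a list of dicts, best first, with "confidence" (0 to 1); they miss things now and then, are a little off and sometimes report something else, mostly with a low value. They report only what shows in the picture. A call takes as long as a camera call. They do not tell look-alikes from the thing itself.
- find_in(camera, label): "point" ([x, y, z] in m, in world coordinates, good to about 4 mm: the middle of the surface that is visible of it).
The state is a dict: "time_s": time; "joint_pos": joint angles; "dq": joint speeds; "joint_torque": joint torques, N m; "ee_pos": TCP position; "tcp_rot": TCP orientation; "ft_force": force on the tool from outside, world axes, zero at the start; "ft_torque": the same for the moment, N m; "width": finger opening in m; "finger_force": force on a finger pad.
Only numpy, scipy, OpenCV 4.12 (cv2) and the standard library are available. Lean on these libraries where they do the work, as an engineer would, in place of code of your own. Each camera call takes 0.05 s, during which the arm holds its last target. There are 200 camera calls.

TASK

Dry the rinsed grooming things: put every one of the hair claws, the nail clipper and the nail brush that lie on the dresser into the wire basket standing in front of the hair dryer, then squeeze the dryer's trigger all the way in, keep it in without a break for a good three seconds, and let it spring fully back. After that lift the basket level by its handle off its stand and set it down in the middle of the round wooden coaster with everything still inside; grip the brittle hair claws lightly throughout and leave the other things on the dresser where they are.

Things in the scene. Friction and masses are not known exactly. Their poses are not given: they have to be found in the camera images.
- station: fixed off-white drying station (mm): a basket stand 150 x 124 and, on its +y side, a cradle with a blush pink hair dryer lying on its side, nozzle towards -y. Origin at dresser level under the centre of the basket stand; z up. Dryer barrel along y at x = 35, y = 84 to 295, axis height 70, radius 34 (top at 104)
- trigger (a joint): sprung dark paddle on the -y side of the dryer's grip, on a vertical pin by the barrel (station x -8, y 186); 74 long towards -x, 7 thick, height 59 to 81. Radians: 0 released (leaning 0.30 off the grip), 0.26 fully in at its stop; must be over 0.21. Springs back. 52 mm from the pin: 3 N to start, 8 N at the stop, span over grip and paddle 55 released, 42 squeezed; close with 15 to 25 N
- squeeze (a point): on the station at x = -60, y = 195, height 70: where to put the middle of the fingers, from above, closing along the station's y (axes as the station's). The fixed grip is a bar from the barrel towards -x, to station x = -120, y = 188 to 222, height 54 to 86. From here the back of the grip is at y = +27, the paddle's front at y = -28 released, -15 squeezed
- stand (a point): centre of the top of the basket stand, 18 above the dresser; axes as the station's
- basket: rectangular chrome wire basket, 150 (x) x 120 (y) x 45 high, walls and floor 3 thick, open on top, 220 g empty. Origin at the centre of its underside, z up. A fixed arched handle runs along y over the middle (x = 0) and leaves two bays, each about 65 x 114, at +x and -x. At the start it is on the stand, turned at most 0.06 rad from it
- handle: origin at the centre of the basket's teak handle bar, 92 above the basket's underside; the bar is 14 wide (x), 70 long (y), 12 high; pinch it from above along the basket's x
- coaster: round dark wooden coaster, 120 across, 10 thick, fixed to the dresser; origin at the centre of its underside. The basket belongs in the middle of its top at the end
- claw_lavender: lavender plastic hair claw standing on its teeth, 50 long (x), 28 wide (y) up to 24 high, two finger tabs on top 24 long, 18 wide, up to 36 high; 25 g. Brittle: total contact force of the fingers under 40 N, so grip with 8 N or less, across its width (y). To be dried; origin at the centre of its underside, z up, x along its length. May be absent.
- claw_mint: mint green plastic hair claw standing on its teeth, 50 long (x), 28 wide (y) up to 24 high, two finger tabs on top 24 long, 18 wide, up to 36 high; 25 g. Brittle: total contact force of the fingers under 40 N, so grip with 8 N or less, across its width (y). To be dried; origin at the centre of its underside, z up, x along its length. May be absent.
- claw_amber: amber brown plastic hair claw standing on its teeth, 50 long (x), 28 wide (y) up to 24 high, two finger tabs on top 24 long, 18 wide, up to 36 high; 25 g. Brittle: total contact force of the fingers under 40 N, so grip with 8 N or less, across its width (y). To be dried; origin at the centre of its underside, z up, x along its length. May be absent.
- clipper: chrome nail clipper lying flat, 60 long (x), 13 wide (y), 17 high; 35 g. Grip across its width (y). To be dried; origin at the centre of its underside, z up, x along its length. May be absent.
- nail_brush: small nail brush, bristles down: pale wooden back 52 long (x), 26 wide (y), 12 to 26 high, white bristles below; 30 g. Grip across its width (y). To be dried; origin at the centre of its underside, z up, x along its length. May be absent.
- glass_box: bystander: frosted glass box shaped like a bar of soap, 75 x 110 x 42; leave it alone
- perfume: bystander: perfume bottle with brass cap, 34 x 56, 104 high; leave it alone
- cream_tin: bystander: round cream tin, 67 across, 26 high; leave it alone
- polish_red: bystander: red nail polish bottle, 26 square, 72 high; leave it alone
- polish_pink: bystander: pink nail polish bottle, 26 square, 72 high; leave it alone
There are look-alikes about, which are no part of the job. Leave any purple look-alike of the basket alone. What is shaped like the claw_mint but yellow is not meant.

How it is judged (in metres and radians):
On the way, in this order (a step that is already met when the one before it is completed fails the run):
1. every grooming thing lies in the basket, let go, and the basket stands on its stand (x of claw_lavender in the frame of basket between -0.072 and 0.072 m and y of claw_lavender in the frame of basket between -0.057 and 0.057 m and z of claw_lavender in the frame of basket between -0.005 and 0.055 m and x of claw_mint in the frame of basket between -0.072 and 0.072 m and y of claw_mint in the frame of basket between -0.057 and 0.057 m and z of claw_mint in the frame of basket between -0.005 and 0.055 m and x of claw_amber in the frame of basket between -0.072 and 0.072 m and y of claw_amber in the frame of basket between -0.057 and 0.057 m and z of claw_amber in the frame of basket between -0.005 and 0.055 m and x of clipper in the frame of basket between -0.072 and 0.072 m and y of clipper in the frame of basket between -0.057 and 0.057 m and z of clipper in the frame of basket between -0.005 and 0.055 m and x of nail_brush in the frame of basket between -0.072 and 0.072 m and y of nail_brush in the frame of basket between -0.057 and 0.057 m and z of nail_brush in the frame of basket between -0.005 and 0.055 m and contact force between the fingers and claw_lavender below 0.1 N and contact force between the fingers and claw_mint below 0.1 N and contact force between the fingers and claw_amber below 0.1 N and contact force between the fingers and clipper below 0.1 N and contact force between the fingers and nail_brush below 0.1 N and x of basket in the frame of stand between -0.025 and 0.025 m and y of basket in the frame of stand between -0.025 and 0.025 m and z of basket in the frame of stand between -0.006 and 0.008 m and angle between basket's own z axis and vertical below 0.1 rad), for 0.3 s.
2. the trigger is squeezed fully (over 0.21 rad) without a break for 2.5 s, the loaded basket on its stand (value of joint trigger above 0.21 rad and x of claw_lavender in the frame of basket between -0.072 and 0.072 m and y of claw_lavender in the frame of basket between -0.057 and 0.057 m and z of claw_lavender in the frame of basket between -0.005 and 0.055 m and x of claw_mint in the frame of basket between -0.072 and 0.072 m and y of claw_mint in the frame of basket between -0.057 and 0.057 m and z of claw_mint in the frame of basket between -0.005 and 0.055 m and x of claw_amber in the frame of basket between -0.072 and 0.072 m and y of claw_amber in the frame of basket between -0.057 and 0.057 m and z of claw_amber in the frame of basket between -0.005 and 0.055 m and x of clipper in the frame of basket between -0.072 and 0.072 m and y of clipper in the frame of basket between -0.057 and 0.057 m and z of clipper in the frame of basket between -0.005 and 0.055 m and x of nail_brush in the frame of basket between -0.072 and 0.072 m and y of nail_brush in the frame of basket between -0.057 and 0.057 m and z of nail_brush in the frame of basket between -0.005 and 0.055 m and x of basket in the frame of stand between -0.025 and 0.025 m and y of basket in the frame of stand between -0.025 and 0.025 m and z of basket in the frame of stand between -0.006 and 0.008 m and angle between basket's own z axis and vertical below 0.1 rad), for 2.5 s.
3. the trigger is let go and has sprung back (under 0.03 rad) (value of joint trigger below 0.03 rad and contact force between the fingers and trigger below 0.1 N), for 0.2 s.
4. the basket hangs by its handle from the fingers, over 12 mm clear of the stand and level within 0.35 rad, everything in it (z of basket in the frame of stand above 0.012 m and angle between basket's own z axis and vertical below 0.35 rad and contact force between the fingers and handle above 0.5 N and x of claw_lavender in the frame of basket between -0.072 and 0.072 m and y of claw_lavender in the frame of basket between -0.057 and 0.057 m and z of claw_lavender in the frame of basket between -0.005 and 0.055 m and x of claw_mint in the frame of basket between -0.072 and 0.072 m and y of claw_mint in the frame of basket between -0.057 and 0.057 m and z of claw_mint in the frame of basket between -0.005 and 0.055 m and x of claw_amber in the frame of basket between -0.072 and 0.072 m and y of claw_amber in the frame of basket between -0.057 and 0.057 m and z of claw_amber in the frame of basket between -0.005 and 0.055 m and x of clipper in the frame of basket between -0.072 and 0.072 m and y of clipper in the frame of basket between -0.057 and 0.057 m and z of clipper in the frame of basket between -0.005 and 0.055 m and x of nail_brush in the frame of basket between -0.072 and 0.072 m and y of nail_brush in the frame of basket between -0.057 and 0.057 m and z of nail_brush in the frame of basket between -0.005 and 0.055 m), for 0.2 s.
At the end, for the whole second after the job is handed in: The basket stands level (within 0.1 rad) and still on the coaster, centres within 25 mm, every grooming thing that was on the dresser inside it, and the trigger is sprung back (x of basket in the frame of coaster between -1 and 1 m and y of basket in the frame of coaster between -1 and 1 m and z of basket in the frame of coaster between 0.004 and 0.018 m and horizontal distance between basket and coaster below 0.025 m and angle between basket's own z axis and vertical below 0.1 rad and linear speed of basket below 0.02 m/s and value of joint trigger below 0.03 rad and x of claw_lavender in the frame of basket between -0.072 and 0.072 m and y of claw_lavender in the frame of basket between -0.057 and 0.057 m and z of claw_lavender in the frame of basket between -0.005 and 0.055 m and x of claw_mint in the frame of basket between -0.072 and 0.072 m and y of claw_mint in the frame of basket between -0.057 and 0.057 m and z of claw_mint in the frame of basket between -0.005 and 0.055 m and x of claw_amber in the frame of basket between -0.072 and 0.072 m and y of claw_amber in the frame of basket between -0.057 and 0.057 m and z of claw_amber in the frame of basket between -0.005 and 0.055 m and x of clipper in the frame of basket between -0.072 and 0.072 m and y of clipper in the frame of basket between -0.057 and 0.057 m and z of clipper in the frame of basket between -0.005 and 0.055 m and x of nail_brush in the frame of basket between -0.072 and 0.072 m and y of nail_brush in the frame of basket between -0.057 and 0.057 m and z of nail_brush in the frame of basket between -0.005 and 0.055 m); the robot touches nothing.
It fails at once if a hair claw is pinched or pressed by the fingers with more than 40 N (contact force between the fingers and claw_lavender above 40 N or contact force between the fingers and claw_mint above 40 N or contact force between the fingers and claw_amber above 40 N).
It fails at once if the basket is tipped by more than 0.6 rad (angle between basket's own z axis and vertical above 0.6 rad).
It fails at once if a bystander is moved more than 40 mm (distance of any of glass_box, perfume, cream_tin, polish_red, polish_pink from where it was at the start of the episode above 0.04 m).
Of claw_lavender, claw_mint, claw_amber, clipper, nail_brush only 3 to 5 are there at a start; the rules pass over those that are not, and their reading is None.
At some moment in a run one of claw_lavender, claw_mint, claw_amber, clipper, nail_brush may be knocked a few centimetres aside while the robot is not near it.
Once in a run the grip may slacken for a moment while it holds something.
It also fails if it takes over 210 s, if anything falls off the work surface, if the arm or the gripper's body presses on something with over 40 N, if the wrist force passes 120 N, or if a joint passes its speed limit or range.

## Working session

There is one attempt and no reset: what is moved stays moved. The work goes in short steps, Python scripts to look and compute and a tool call to move; the robot and the scene stay as the last step left them, time stands still between calls to the robot, and variables do not carry over. Pictures are saved under pics/ and viewed, at most 18 in all, crops included, and the job is handed in when it is done.

Besides the shell and the picture viewer there is one more tool, called after "Call:" as name(argument=value, ...) on one line, values as JSON. carry_out: Moves the arm, as the interface text tells. Shift numbers are shares of 20 cm and turn numbers shares of pi/2 rad, none past 1 either way. Its arguments: {"type":"object","properties":{"hand":{"type":"array"},"xyz":{"type":"array"},"twist":{"type":"array"}},"required":["hand","xyz","twist"]}

```bash
mkdir -p pics; python3 - <<'E'
from station import *
import cv2
o=get_obs();print(o)
for c in ["scene","top","wrist"]:
    m=camera_model(c);print(c,m)
    im=get_image(c);cv2.imwrite(f"pics/{c}0.png",im[:,:,::-1])
    if c!="wrist":
        for n in ["station","trigger","basket","handle","coaster","claw_lavender","claw_mint","claw_amber","clipper","nail_brush","glass_box","perfume","cream_tin","polish_red","polish_pink"]:
            try: print(c,n,[(round(d["confidence"],2),[round(float(v),3) for v in d["point"]]) for d in find_in(c,n)])
            except Exception as e: print(n,e)
E
```

```text
{'time_s': 0.0, 'joint_pos': array([-8.82237329e+01,  1.48575758e+01,  8.80101975e+01,  5.71032693e-04,
        7.72348584e+01, -1.16170050e+01]), 'dq': array([ 0.01247715, -0.00718292, -0.04540532,  0.06860731,  0.00148114,
        0.06421862]), 'joint_torque': array([ 4.95238637e-04, -4.37308609e+01, -2.84002823e+01,  7.19759753e-02,
        4.15845599e-02, -1.36759700e-04]), 'ee_pos': array([ 0.12743247, -0.53450168,  0.23183967]), 'tcp_rot': array([-1.79899583e+02, -2.12120837e-02,  1.33931268e+01]), 'ft_force': array([ 0.38150252, -0.43240591,  0.14020816]), 'ft_torque': array([ 0.09710463,  0.00682706, -0.00422436]), 'finger_force': 0.0, 'width': 0.09287207219659244}
scene {'fov_y': 45.11336721898097, 'cx': 286.33607544501933, 'cy': 213.7974303623712, 'k1': 0.004644622286427088, 'position': array([ 1.10046959, -0.39039182,  0.97823228]), 'rotation': array([-1.40075318e+02,  7.69199199e-02,  5.85636322e+01])}
scene station [(0.81, [0.69, 0.152, 0.019]), (0.37, [0.457, 0.063, 0.014]), (0.21, [0.646, 0.006, 0.112])]
scene trigger [(0.5, [0.605, 0.185, 0.078])]
scene basket [(0.88,
[... 1750 characters left out ...]
6])]
top glass_box [(0.79, [0.398, 0.31, 0.04])]
top perfume [(0.88, [0.503, 0.345, 0.071])]
top cream_tin [(0.75, [0.415, 0.201, 0.025])]
top polish_red [(0.48, [0.597, -0.406, 0.037])]
top polish_pink [(0.55, [0.512, 0.426, 0.037])]
wrist {'fov_y': 67.34868026566775, 'cx': 285.1131223020477, 'cy': 211.51923608792643, 'k1': -0.061689773288567784, 'mount': array([[ 3.77031997e-04, -9.67585383e-01, -2.52543828e-01,
         6.85476701e-02],
       [ 9.99999589e-01,  1.56572339e-04,  8.93051861e-04,
        -8.71908850e-04],
       [-8.24562549e-04, -2.52544061e-01,  9.67585044e-01,
        -1.51478809e-01],
       [ 0.00000000e+00,  0.00000000e+00,  0.00000000e+00,
         1.00000000e+00]])}
```

View pics/top0.png

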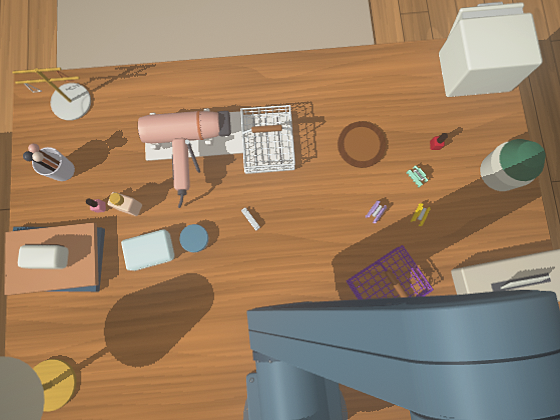

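View pics/scene0.png

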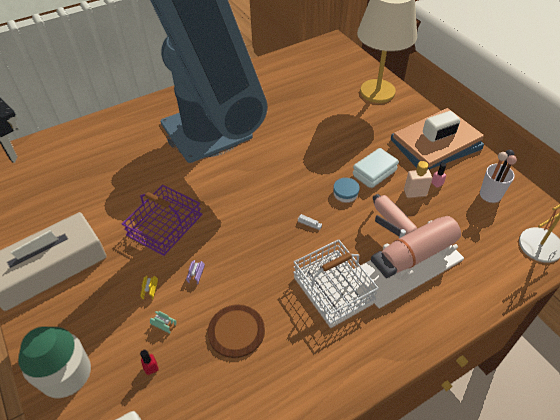

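The top view shows a white wire basket at (268,138) on the stand, in front of the dryer nozzle. The purple look-alike is at (390,285).
- Lavender claw: (376,211).
- Mint-shaped candidates: mint green at (418,175) and yellow at (422,212). The green one fits the description; the yellow one is the decoy.
- Clipper: (250,218).
- Coaster: (361,144).
- No amber claw or brush is visible so far.

I'll confirm these in one crop, then fly over the claws.

```bash
cat > h.py <<'E'
from station import *
import numpy as np, cv2
from scipy.spatial.transform import Rotation as Ro
rot=lambda r: Ro.from_euler('xyz',r,degrees=True).as_matrix()
def cam(name):
    m=camera_model(name)
    if name=="wrist":
        o=get_obs();R=rot(o["tcp_rot"]);M=np.array(m["mount"])
        return m,R@M[:3,:3],R@M[:3,3]+o["ee_pos"]
    return m,rot(m["rotation"]),np.array(m["position"])
def pix2plane(c,uv,z,h=420):
    m,R,p=c;f=h/2/np.tan(np.radians(m["fov_y"]/2))
    K=np.array([[f,0,m["cx"]],[0,f,m["cy"]],[0,0,1.]])
    q=cv2.undistortPoints(np.float64(uv).reshape(-1,1,2),K,np.array([m["k1"],0,0,0.])).reshape(-1,2)
    d=np.c_[q,np.ones(len(q))]@R.T
    return p+d*((np.asarray(z)-p[2])/d[:,2])[:,None]
def world2pix(c,X):
    m,R,p=c;f=210/np.tan(np.radians(m["fov_y"]/2))
    K=np.array([[f,0,m["cx"]],[0,f,m["cy"]],[0,0,1.]])
    return cv2.projectPoints((np.atleast_2d(X)-p)@R,np.zeros(3),np.zeros(3),K,np.array([m["k1"],0,0,0.]))[0].reshape(-1,2)
def blob(c,im,lo,hi,z,near=None,rad=80):
    """coloured blob -> centre, long axis yaw, dims on plane z"""
    hsv=cv2.cvtColor(im,cv2.COLOR_RGB2HSV);mk=cv2.inRange(hsv,np.array(lo),np.array(hi))
    if near is not None:
        d=np.zeros_like(mk);cv2.circle(d,tuple(int(v) for v in world2pix(c,near)[0]),rad,255,-1);mk&=d
    v,u=np.nonzero(mk);P=pix2plane(c,np.c_[u,v].astype(float),z)[:,:2]
    (x,y),(w,h),a=cv2.minAreaRect((P*1000).astype(np.float32))
    if w<h:a+=90
    return np.round([x/1000,y/1000],4),round((a+90)%180-90,1),(round(w),round(h)),len(u)
def go(x,y,z,yaw):
    """shift & twist fractions from the measured pose to a downward pose"""
    o=get_obs();R=rot(o["tcp_rot"]);T=rot([180,0,yaw])
    s=R.T@(np.array([x,y,z])-o["ee_pos"])/.2
    t=Ro.from_matrix(R.T@T).as_rotvec()/(np.pi/2)
    print("go",np.round(s,4),np.round(t,4),"rows",np.ceil(max(np.linalg.norm(s)*200/41.7,np.linalg.norm(t)*90/7.16)))
E
python3 - <<'E'
from h import *
im=cv2.imread("pics/scene0.png")
cv2.imwrite("pics/crop1.png",cv2.resize(im[170:400,100:390],None,fx=2.6,fy=2.6,interpolation=cv2.INTER_CUBIC))
go(.42,-.25,.26,0)
E
```

```text
go [ 1.7531 -1.0475 -0.1367] [ 0.     -0.      0.1489] rows 10.0
```

View pics/crop1.png

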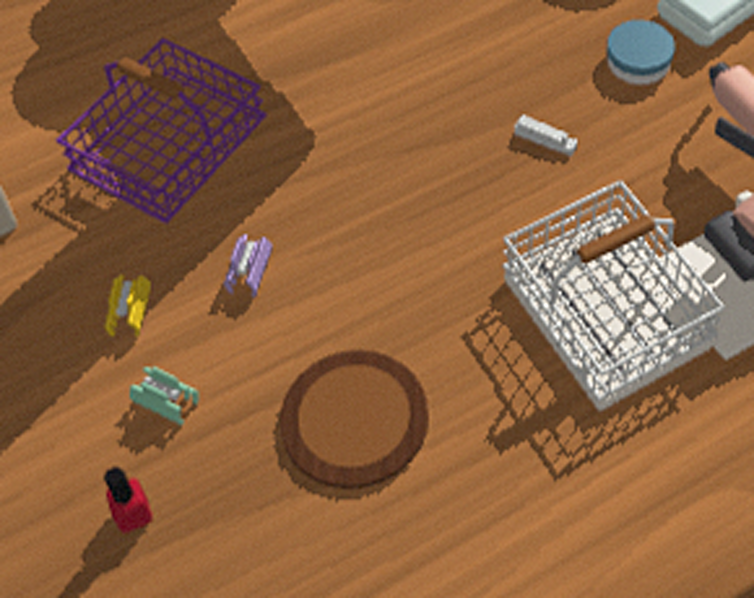

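The crop confirms it: the mint claw is at crop (165,395) and the yellow decoy at (128,303). Lavender is at (250,262), and the chrome basket on the stand at (610,290).

Call:
carry_out(hand=[-1, -1, -1, -1, -1, -1], xyz=[[0.876, -0.524, -0.07], [0.876, -0.524, -0.07], [0.876, -0.524, -0.07], [0.876, -0.524, -0.07], [0.876, -0.524, -0.07], [0.876, -0.524, -0.07]], twist=[[0, 0, 0.15], [0, 0, 0.15], [0, 0, 0.15], [0, 0, 0.15], [0, 0, 0.15], [0, 0, 0.15]])

```text
time_s: 2.15
ee_pos: [0.2775, -0.3878, 0.2475]
tcp_rot: [-179.9, -0.2, 0.2]
ft_force: [-0.1, -0.2, -0.9]
width: 0.0934
finger_force: 0.0
```

```bash
python3 - <<'E'
from h import *
o=get_obs();print(o["time_s"],o["ee_pos"],o["tcp_rot"]);go(.42,-.25,.26,0)
E
```

```text
2.15 [ 0.27754957 -0.38779969  0.24748652] [-1.79929231e+02 -1.50658613e-01  1.96329065e-01]
go [ 0.7148 -0.6866 -0.0598] [-0.0008 -0.0017  0.0022] rows 5.0
```

Call:
carry_out(hand=[-1, -1, -1, -1, -1, -1, -1], xyz=[[0.715, -0.687, -0.06], [0.715, -0.687, -0.06], [0.715, -0.687, -0.06], [0.715, -0.687, -0.06], [0.715, -0.687, -0.06], [0.715, -0.687, -0.06], [0.715, -0.687, -0.06]], twist=[[0, 0, 0], [0, 0, 0], [0, 0, 0], [0, 0, 0], [0, 0, 0], [0, 0, 0], [0, 0, 0]])

```text
time_s: 2.73
ee_pos: [0.4177, -0.2545, 0.2587]
tcp_rot: [180.0, 0.0, 0.1]
ft_force: [0.2, -0.9, 0.0]
width: 0.093
finger_force: 0.0
```

```bash
python3 - <<'E'
from h import *
o=get_obs();print(o["time_s"],o["ee_pos"],o["tcp_rot"])
c=cam("wrist");im=get_image("wrist");cv2.imwrite("pics/w1.png",im[:,:,::-1])
for n in ["claw_lavender","claw_mint","claw_amber","nail_brush","coaster","basket"]:
    print(n,[(round(d["confidence"],2),np.round(d["point"],3), np.round(world2pix(c,d["point"])[0])) for d in find_in("wrist",n)])
E
```

```text
2.7333 [ 0.41767475 -0.25449439  0.25873621] [1.79972219e+02 6.86630367e-04 1.19884630e-01]
claw_lavender [(0.6, array([ 0.444, -0.24 ,  0.023]), array([273., 165.]))]
claw_mint [(0.79, array([ 0.43 , -0.342,  0.026]), array([356., 177.])), (0.67, array([ 0.521, -0.345,  0.026]), array([363., 100.]))]
claw_amber []
nail_brush []
coaster [(0.78, array([ 0.604, -0.223,  0.007]), array([259.,  27.]))]
basket [(0.9, array([0.598, 0.006, 0.021]), array([63., 35.])), (0.9, array([ 0.29 , -0.242,  0.024]), array([276., 280.])), (0.42, array([0.608, 0.009, 0.017]), array([62., 27.]))]
```

View pics/w1.png

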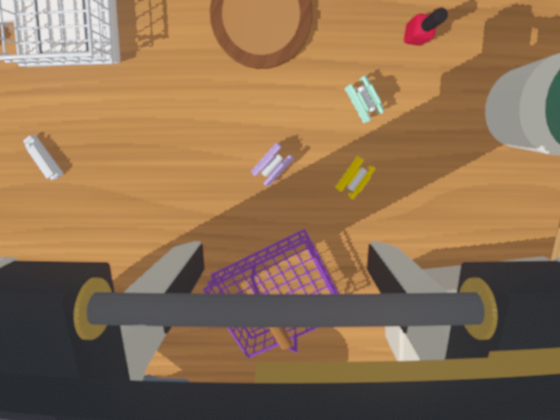

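The wrist view shows:
- lavender claw at (272,165), its length running up and to the right
- mint claw at (365,100)
- yellow decoy at (356,178)
- clipper at (42,157)
- purple basket at (272,290)

No amber claw or brush. Next I'll measure orientations.

```bash
python3 - <<'E'
from h import *
c=cam("wrist");im=get_image("wrist")
hsv=cv2.cvtColor(im,cv2.COLOR_RGB2HSV)
for p in [(262,160),(355,105),(42,157)]: print(hsv[p[1],p[0]])
near={"lav":(.444,-.24,.02),"mint":(.523,-.346,.02),"clip":(.457,.066,.015)}
print("lav",blob(c,im,(115,40,90),(150,255,255),.024,near["lav"],32))
print("mint",blob(c,im,(65,50,90),(95,255,255),.024,near["mint"],35))
print("clip",blob(c,im,(0,0,120),(180,60,255),.015,near["clip"],40))
ct=cam("top");it=get_image("top")
print("clip top",blob(ct,it,(0,0,150),(180,60,255),.015,near["clip"],25))
cs=cam("scene");i2=get_image("scene")
print("clip scene",blob(cs,i2,(0,0,150),(180,60,255),.015,near["clip"],22))
E
```

```text
[134  53 215]
[ 79  56 229]
[120   6 161]
lav (array([ 0.4443, -0.238 ]), -42.6, (28, 46), 484)
mint (array([ 0.522 , -0.3478]), 32.1, (44, 27), 497)
clip (array([0.4544, 0.0598]), 30.3, (63, 25), 809)
clip top (array([0.4547, 0.0665]), 31.3, (62, 13), 141)
clip scene (array([0.4603, 0.0676]), 28.1, (60, 17), 99)
```

Call:
carry_out(hand=[-1, -1, -1, -1, -1], xyz=[[0.1, -0.8, 0.2], [0.1, -0.8, 0.2], [0.1, -0.8, 0.2], [0.1, -0.8, 0.2], [0.1, -0.8, 0.2]], twist=[[0, 0, 0], [0, 0, 0], [0, 0, 0], [0, 0, 0], [0, 0, 0]])

```text
time_s: 3.65
ee_pos: [0.4357, -0.0888, 0.2169]
tcp_rot: [-179.7, 0.2, 0.2]
ft_force: [-0.9, 1.0, -1.0]
width: 0.093
finger_force: 0.0
```

Call:
carry_out(hand=[-0.3, -0.3, -0.3, -0.3, -0.3, -0.3, -0.3, -0.3], xyz=[[0.09, -0.8, 0.34], [0.09, -0.8, 0.34], [0.09, -0.8, 0.34], [0.09, -0.8, 0.34], [0.09, -0.8, 0.34], [0.09, -0.8, 0.34], [0.09, -0.8, 0.34], [0.09, -0.8, 0.34]], twist=[[0, 0, -0.34], [0, 0, -0.34], [0, 0, -0.34], [0, 0, -0.34], [0, 0, -0.34], [0, 0, -0.34], [0, 0, -0.34], [0, 0, -0.34]])

```text
time_s: 4.32
ee_pos: [0.4561, 0.0632, 0.1514]
tcp_rot: [179.9, -0.0, 30.4]
ft_force: [0.4, -0.1, 0.9]
width: 0.0608
finger_force: 0.0
```

```bash
python3 - <<'E'
from h import *
o=get_obs();print(o["time_s"],o["ee_pos"],o["tcp_rot"],o["width"])
c=cam("wrist");im=get_image("wrist");cv2.imwrite("pics/w2.png",im[:,:,::-1])
print([(d["confidence"],np.round(d["point"],4)) for d in find_in("wrist","clipper")])
print(world2pix(c,[.456,.066,.015]), world2pix(c,o["ee_pos"]))
r=blob(c,im,(0,0,150),(180,60,255),.015,(.456,.066,.015),80);print(r)
go(.456,.066,.018,30.5)
E
```

```text
4.3167 [0.45614933 0.06319028 0.15135676] [ 1.79926912e+02 -4.07232403e-02  3.03515477e+01] 0.06078313651463906
[(0.88, array([0.4562, 0.0671, 0.013 ])), (0.68, array([0.6228, 0.0276, 0.0183]))]
[[283.25867998 203.74087973]] [[287.06255553 265.86649901]]
(array([0.4358, 0.0694]), -7.6, (47, 94), 900)
go [ 0.0064 -0.0143  0.6672] [ 0.0008 -0.0007 -0.0021] rows 4.0
```

View pics/w2.png

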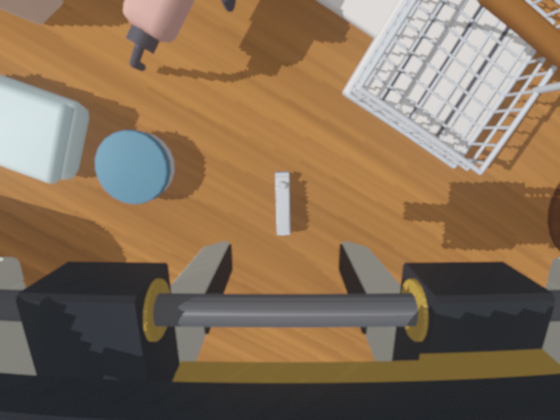

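The clipper at (283,204) is centred and lined up with the fingers. The tin at (134,166) is clear of them. I'll go down and use the clipper to learn how the gripper behaves.

Call:
carry_out(hand=[-0.1, -0.1, -0.1, -0.1, -0.1, 0.2, 0.5, 0.6, 0.7, 0.7, 0.72, 0.72], xyz=[[0.008, -0.018, 0.3], [0.008, -0.018, 0.5], [0.008, -0.018, 0.665], [0.008, -0.018, 0.665], [0.008, -0.018, 0.665], [0.008, -0.018, 0.665], [0.008, -0.018, 0.665], [0.008, -0.018, 0.665], [0.008, -0.018, 0.665], [0.008, -0.018, 0.665], [0.008, -0.018, 0.665], [0.008, -0.018, 0.665]], twist=[[0, 0, 0], [0, 0, 0], [0, 0, 0], [0, 0, 0], [0, 0, 0], [0, 0, 0], [0, 0, 0], [0, 0, 0], [0, 0, 0], [0, 0, 0], [0, 0, 0], [0, 0, 0]])

```text
time_s: 5.42
ee_pos: [0.4552, 0.0685, 0.018]
tcp_rot: [180.0, -0.0, 30.5]
ft_force: [0.7, 0.6, 0.9]
width: 0.0136
finger_force: 0.2
```

Call:
carry_out(hand=[0.74, 0.74, 0.74], xyz=[[0, 0, 0], [0, 0, 0], [0, 0, 0]], twist=[[0, 0, 0], [0, 0, 0], [0, 0, 0]])

```text
time_s: 5.67
ee_pos: [0.4552, 0.0685, 0.0179]
tcp_rot: [180.0, -0.0, 30.5]
ft_force: [0.8, -0.1, 3.1]
width: 0.0128
finger_force: 17.3
```

Call:
carry_out(hand=[0.78, 0.78, 0.78], xyz=[[0, 0, 0], [0, 0, 0], [0, 0, 0]], twist=[[0, 0, 0], [0, 0, 0], [0, 0, 0]])

```text
time_s: 5.92
ee_pos: [0.4552, 0.0685, 0.0179]
tcp_rot: [180.0, -0.0, 30.5]
ft_force: [-0.6, -0.2, 4.8]
width: 0.0126
finger_force: 30.0
```

Call:
carry_out(hand=[1, 1, 1], xyz=[[0, 0, 0], [0, 0, 0], [0, 0, 0]], twist=[[0, 0, 0], [0, 0, 0], [0, 0, 0]])

```text
time_s: 6.17
ee_pos: [0.4552, 0.0685, 0.0179]
tcp_rot: [180.0, -0.0, 30.5]
ft_force: [-0.1, -0.8, 4.8]
width: 0.0127
finger_force: 30.0
```

Past contact, the fingers behave like a stiff position drive, about 17 N per mm of over-closure. A light grip on a claw therefore needs about 0.4 mm. I'll lift the clipper and look at the basket.

Call:
carry_out(hand=[1, 1, 1, 1, 1, 1, 1, 1, 1, 1, 1], xyz=[[0, 0, -0.2], [0, 0, -0.4], [0, 0, -0.6], [0.1, 0.1, -0.71], [0.28, 0.457, -0.71], [0.28, 0.457, -0.71], [0.28, 0.457, -0.71], [0.28, 0.457, -0.71], [0.28, 0.457, -0.71], [0.28, 0.457, -0.71], [0.28, 0.457, -0.71]], twist=[[0, 0, 0], [0, 0, 0], [0, 0, 0], [0, 0, 0.1], [0, 0, 0.339], [0, 0, 0.339], [0, 0, 0.339], [0, 0, 0.339], [0, 0, 0.339], [0, 0, 0.339], [0, 0, 0.339]])

```text
time_s: 7.08
ee_pos: [0.5491, 0.0184, 0.1593]
tcp_rot: [-180.0, 0.1, 0.1]
ft_force: [-0.1, 0.0, -1.5]
width: 0.0126
finger_force: 30.0
```

```bash
python3 - <<'E'
from h import *
o=get_obs();print(o["time_s"],o["ee_pos"],o["tcp_rot"],o["width"],o["finger_force"])
c=cam("wrist");im=get_image("wrist");cv2.imwrite("pics/w3.png",im[:,:,::-1])
for n in ["basket","handle","trigger","station"]:
    print(n,[(round(d["confidence"],2),np.round(d["point"],3), np.round(world2pix(c,d["point"])[0])) for d in find_in("wrist",n)])
E
```

```text
7.0833 [0.54911434 0.01844156 0.1592653 ] [-1.79984262e+02  5.15158184e-02  7.94344159e-02] 0.01258800054449369 29.999996088445187
basket [(0.9, array([0.646, 0.005, 0.043]), array([302.,  93.])), (0.55, array([ 0.338, -0.256,  0.006]), array([509., 369.]))]
handle [(0.83, array([0.645, 0.006, 0.117]), array([307.,  81.]))]
trigger [(0.83, array([0.611, 0.187, 0.076]), array([ 61., 141.]))]
station [(0.97, array([0.654, 0.133, 0.07 ]), array([129.,  80.]))]
```

View pics/w3.png

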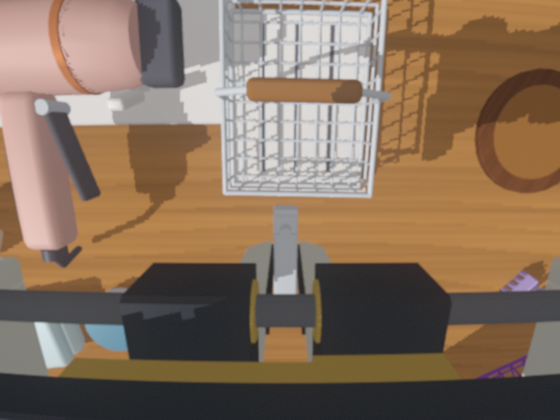

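The wrist view shows the clipper in the fingers at (285,250). The handle bar runs from (247,90) to (362,92). The near corners of the basket rim are at (224,194) and (373,195), and the trigger paddle runs from (45,105) to (92,195).

```bash
python3 - <<'E'
from h import *
c=cam("wrist");im=get_image("wrist")
hsv=cv2.cvtColor(im,cv2.COLOR_RGB2HSV)
P=pix2plane(c,[(224,194),(373,195)],[.063,.063]);print("rim corners",P, "mid",P.mean(0), np.degrees(np.arctan2(*(P[0]-P[1])[[0,1]])))
P=pix2plane(c,[(247,90),(362,92)],[.113,.113]);print("bar ends",P,"mid",P.mean(0),np.degrees(np.arctan2(*(P[0]-P[1])[[0,1]])))
# station edge and grip edges
P=pix2plane(c,[(0,124),(220,124)],[.018,.018]);print("plate edge",P)
P=pix2plane(c,[(25,240),(75,240),(8,115),(38,115)],[.086]*4);print("grip",P)
P=pix2plane(c,[(50,105),(85,198),(98,190)],[.081]*3);print("paddle",P)
go(.606,.034,.16,0)
E
```

```text
rim corners [[ 0.56764136  0.06790077  0.063     ]
 [ 0.56693969 -0.05220381  0.063     ]] mid [0.56729053 0.00784848 0.063     ] 0.33473095190022045
bar ends [[ 0.6410045   0.04159084  0.113     ]
 [ 0.64012966 -0.02717692  0.113     ]] mid [0.64056708 0.00720696 0.113     ] 0.7288598478994369
plate edge [[0.62728603 0.29010494 0.018     ]
 [0.62300435 0.07754206 0.018     ]]
grip [[0.53560857 0.22522399 0.086     ]
 [0.53605491 0.18254427 0.086     ]
 [0.63119773 0.21948421 0.086     ]
 [0.6303566  0.19563859 0.086     ]]
paddle [[0.63734547 0.18896225 0.081     ]
 [0.56840724 0.17208789 0.081     ]
 [0.57458015 0.16071591 0.081     ]]
go [ 0.2824 -0.0781 -0.0009] [ 0.     -0.0002  0.0002] rows 2.0
```

The basket centre is about (0.642, 0.007), with yaw near 0. The clipper is 60 mm long and the bay only 65 mm, so it goes in diagonally at 45°. I'll release it with TCP z at 0.053 so the gripper body clears the handle.

Call:
carry_out(hand=[1, 1, 1, 1, 1, 1, 1, 1, 1, 1, 1, 1], xyz=[[0.267, -0.083, 0], [0.267, -0.083, 0], [0.267, -0.083, 0], [0.267, -0.083, 0], [0.267, -0.083, 0], [0.267, -0.083, 0], [0.267, -0.083, 0], [0.267, -0.083, 0], [0.267, -0.083, 0.2], [0.267, -0.083, 0.35], [0.267, -0.083, 0.45], [0.267, -0.083, 0.53]], twist=[[0, 0, -0.5], [0, 0, -0.5], [0, 0, -0.5], [0, 0, -0.5], [0, 0, -0.5], [0, 0, -0.5], [0, 0, -0.5], [0, 0, -0.5], [0, 0, -0.5], [0, 0, -0.5], [0, 0, -0.5], [0, 0, -0.5]])

```text
time_s: 8.38
ee_pos: [0.6017, 0.0349, 0.0514]
tcp_rot: [-179.9, 0.1, 44.9]
ft_force: [-0.9, -0.3, -0.5]
width: 0.0129
finger_force: 30.0
```

Call:
carry_out(hand=[1, 0.6, 0.5, 0.5, 0.5, 0.5], xyz=[[0, 0, 0], [0, 0, 0], [0, 0, 0], [0, 0, 0], [0, 0, -0.2], [0, 0, -0.5]], twist=[[0, 0, 0], [0, 0, 0], [0, 0, 0], [0, 0, 0], [0, 0, 0], [0, 0, 0]])

```text
time_s: 8.88
ee_pos: [0.6013, 0.0349, 0.1348]
tcp_rot: [-179.8, 0.2, 45.0]
ft_force: [1.2, 0.2, 0.1]
width: 0.0233
finger_force: 0.0
```

```bash
python3 - <<'E'
from h import *
o=get_obs();print(o["time_s"],o["ee_pos"],o["tcp_rot"],o["width"],o["finger_force"])
c=cam("wrist");im=get_image("wrist");cv2.imwrite("pics/w4.png",im[:,:,::-1])
for n in ["clipper"]:
    print(n,[(round(d["confidence"],2),np.round(d["point"],3), np.round(world2pix(c,d["point"])[0])) for d in find_in("wrist",n)])
go(.444,-.238,.16,-43)
E
```

```text
8.8833 [0.60132682 0.03493366 0.13484948] [-1.79774925e+02  1.71634894e-01  4.49662573e+01] 0.02330933076446922 0.0
clipper [(0.55, array([0.607, 0.039, 0.035]), array([289., 207.]))]
go [-1.5424  0.3834 -0.0893] [ 0.0015 -0.0109  0.9775] rows 13.0
```

View pics/w4.png

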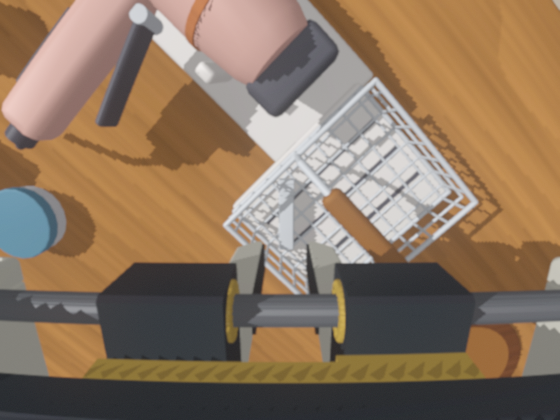

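The clipper lies in the basket's -x bay at (287,215). Lavender claw next.

Call:
carry_out(hand=[0, 0, 0, 0, 0, 0, 0, 0], xyz=[[0, 0, -0.15], [-0.767, 0.2, -0.15], [-0.767, 0.2, -0.15], [-0.767, 0.2, -0.15], [-0.767, 0.2, -0.15], [-0.767, 0.2, -0.15], [-0.767, 0.2, -0.15], [-0.767, 0.2, -0.15]], twist=[[0, 0, 0], [0, 0, 0.5], [0, 0, 0.5], [0, 0, 0.5], [0, 0, 0.5], [0, 0, 0.5], [0, 0, 0.5], [0, 0, 0.5]])

```text
time_s: 9.65
ee_pos: [0.523, -0.1032, 0.1668]
tcp_rot: [179.9, -0.2, -0.5]
ft_force: [-0.5, 0.6, -0.1]
width: 0.0461
finger_force: 0.0
```

Call:
carry_out(hand=[0, 0, 0, 0, 0, 0, 0, 0, 0], xyz=[[-0.39, 0.68, 0.12], [-0.39, 0.68, 0.12], [-0.39, 0.68, 0.12], [-0.39, 0.68, 0.12], [-0.39, 0.68, 0.12], [-0.39, 0.68, 0.12], [-0.39, 0.68, 0.12], [-0.39, 0.68, 0.12], [-0.39, 0.68, 0.12]], twist=[[0, 0, 0.478], [0, 0, 0.478], [0, 0, 0.478], [0, 0, 0.478], [0, 0, 0.478], [0, 0, 0.478], [0, 0, 0.478], [0, 0, 0.478], [0, 0, 0.478]])

```text
time_s: 10.4
ee_pos: [0.4452, -0.2379, 0.142]
tcp_rot: [-180.0, -0.1, -42.8]
ft_force: [-0.2, 0.2, 0.2]
width: 0.0467
finger_force: 0.0
```

```bash
cat > lc.py <<'E'
import sys
from h import *
n,x,y,yaw,pic=sys.argv[1],*map(float,sys.argv[2:5]),sys.argv[5]
H={"claw_lavender":((115,40,90),(150,255,255)),"claw_mint":((65,50,90),(95,255,255))}[n]
o=get_obs();print(o["time_s"],o["ee_pos"],o["tcp_rot"],o["width"],o["finger_force"])
c=cam("wrist");im=get_image("wrist");cv2.imwrite(f"pics/{pic}.png",im[:,:,::-1])
print(n,[(round(d["confidence"],2),np.round(d["point"],4), np.round(world2pix(c,d["point"])[0])) for d in find_in("wrist",n)])
r=blob(c,im,*H,.024,(x,y,.02),65);print(r)
for yy in {yaw,r[1]}: go(*r[0],.019,yy)
E
python3 lc.py claw_lavender .444 -.238 -43 w5
```

```text
10.4 [ 0.44518593 -0.23794794  0.14202742] [-1.79994468e+02 -8.56438732e-02 -4.28001749e+01] 0.046692198556218194 0.0
claw_lavender [(0.71, array([ 0.4416, -0.2382,  0.0213]), array([287., 212.]))]
(array([ 0.4452, -0.2393]), -42.1, (27, 49), 905)
go [0.0052 0.006  0.6136] [-0.     -0.0006  0.0017] rows 3.0
go [0.0052 0.006  0.6136] [-0.     -0.0006 -0.0083] rows 3.0
```

View pics/w5.png

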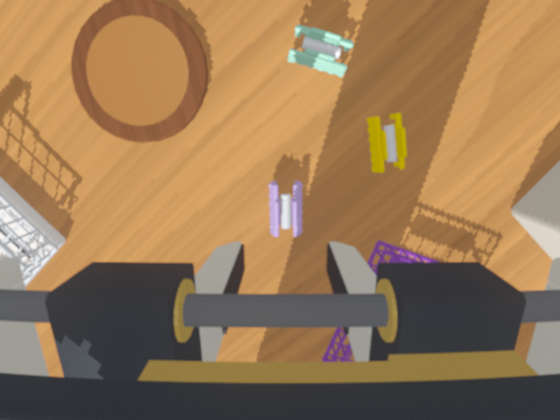

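Lavender at (286,210) is aligned and centred between the fingers, with the yellow decoy at (388,142) clear of them. I'll go down and close in small steps.

Call:
carry_out(hand=[0, 0, 0, 0, 0, 0, 0.1, 0.2, 0.3, 0.34, 0.36, 0.36], xyz=[[0.005, 0.006, 0.2], [0.005, 0.006, 0.4], [0.005, 0.006, 0.55], [0.005, 0.006, 0.613], [0.005, 0.006, 0.613], [0.005, 0.006, 0.613], [0.005, 0.006, 0.613], [0.005, 0.006, 0.613], [0.005, 0.006, 0.613], [0.005, 0.006, 0.613], [0.005, 0.006, 0.613], [0.005, 0.006, 0.613]], twist=[[0, 0, 0], [0, 0, 0], [0, 0, 0], [0, 0, 0], [0, 0, 0], [0, 0, 0], [0, 0, 0], [0, 0, 0], [0, 0, 0], [0, 0, 0], [0, 0, 0], [0, 0, 0]])

```text
time_s: 11.5
ee_pos: [0.4449, -0.2397, 0.0191]
tcp_rot: [-180.0, -0.0, -43.0]
ft_force: [1.0, 0.2, 0.4]
width: 0.0299
finger_force: 0.1
```

Call:
carry_out(hand=[0.38, 0.38, 0.38], xyz=[[0, 0, 0], [0, 0, 0], [0, 0, 0]], twist=[[0, 0, 0], [0, 0, 0], [0, 0, 0]])

```text
time_s: 11.75
ee_pos: [0.4447, -0.2395, 0.0188]
tcp_rot: [-180.0, -0.0, -43.0]
ft_force: [-0.2, 0.5, 0.8]
width: 0.0288
finger_force: 0.1
```

Call:
carry_out(hand=[0.395, 0.395, 0.395], xyz=[[0, 0, 0], [0, 0, 0], [0, 0, 0]], twist=[[0, 0, 0], [0, 0, 0], [0, 0, 0]])

```text
time_s: 12.0
ee_pos: [0.4447, -0.2395, 0.0187]
tcp_rot: [-180.0, 0.0, -43.0]
ft_force: [0.1, 0.4, 0.4]
width: 0.0282
finger_force: 0.1
```

Call:
carry_out(hand=[0.403, 0.403, 0.403], xyz=[[0, 0, 0], [0, 0, 0], [0, 0, 0]], twist=[[0, 0, 0], [0, 0, 0], [0, 0, 0]])

```text
time_s: 12.25
ee_pos: [0.4446, -0.2395, 0.0187]
tcp_rot: [180.0, 0.0, -43.0]
ft_force: [-0.8, 0.1, 1.3]
width: 0.028
finger_force: 4.8
```

Call:
carry_out(hand=[0.407, 0.407, 0.407], xyz=[[0, 0, 0], [0, 0, 0], [0, 0, 0]], twist=[[0, 0, 0], [0, 0, 0], [0, 0, 0]])

```text
time_s: 12.5
ee_pos: [0.4446, -0.2395, 0.0187]
tcp_rot: [180.0, 0.0, -43.0]
ft_force: [-0.4, -0.7, -0.5]
width: 0.0281
finger_force: 8.5
```

Call:
carry_out(hand=[0.407, 0.407, 0.407, 0.407, 0.407, 0.407, 0.407, 0.407, 0.407, 0.407, 0.407, 0.407], xyz=[[0, 0, -0.1], [0, 0, -0.25], [0, 0, -0.45], [0, 0, -0.65], [0.02, -0.2, -0.75], [0.02, -0.35, -0.75], [0.02, -0.5, -0.75], [0.02, -0.65, -0.75], [0.02, -0.75, -0.75], [0.02, -0.845, -0.75], [0.02, -0.845, -0.75], [0.02, -0.845, -0.75]], twist=[[0, 0, 0], [0, 0, 0], [0, 0, 0], [0, 0, 0], [0, 0, -0.07], [0, 0, -0.14], [0, 0, -0.21], [0, 0, -0.28], [0, 0, -0.35], [0, 0, -0.42], [0, 0, -0.478], [0, 0, -0.478]])

```text
time_s: 13.5
ee_pos: [0.5633, -0.1176, 0.1683]
tcp_rot: [-180.0, 0.0, 0.3]
ft_force: [-0.3, -0.6, -0.5]
width: 0.0281
finger_force: 8.5
```

Call:
carry_out(hand=[0.407, 0.407, 0.407, 0.407, 0.407, 0.407, 0.407, 0.407, 0.407, 0.407], xyz=[[0.1, -0.1, 0], [0.2, -0.2, 0], [0.3, -0.3, 0], [0.4, -0.4, 0], [0.5, -0.5, 0], [0.55, -0.56, 0], [0.59, -0.6, 0], [0.59, -0.6, 0], [0.59, -0.6, 0], [0.59, -0.6, 0]], twist=[[0, 0, 0], [0, 0, 0], [0, 0, 0], [0, 0, 0], [0, 0, 0], [0, 0, 0], [0, 0, 0], [0, 0, 0], [0, 0, 0], [0, 0, 0]])

```text
time_s: 14.33
ee_pos: [0.6802, 0.0001, 0.1685]
tcp_rot: [180.0, 0.1, -0.1]
ft_force: [-0.0, -0.0, -0.5]
width: 0.0281
finger_force: 8.5
```

```bash
python3 - <<'E'
from h import *
o=get_obs();print(o["time_s"],o["ee_pos"],o["tcp_rot"],o["width"],o["finger_force"])
go(.6815,.002,.052,0)
get_image("top")
print([(d["confidence"],np.round(d["point"],3)) for d in find_in("top","claw_lavender")])
c=cam("wrist");im=get_image("wrist");cv2.imwrite("pics/w6.png",im[:,:,::-1])
E
```

```text
14.3333 [6.80184465e-01 1.13427639e-04 1.68548739e-01] [ 1.79977709e+02  5.71363504e-02 -1.10264911e-01] 0.028129770671127145 8.514570593833923
go [ 0.0071 -0.0097  0.5827] [ 0.0002  0.0006 -0.0012] rows 3.0
[]
```

View pics/w6.png

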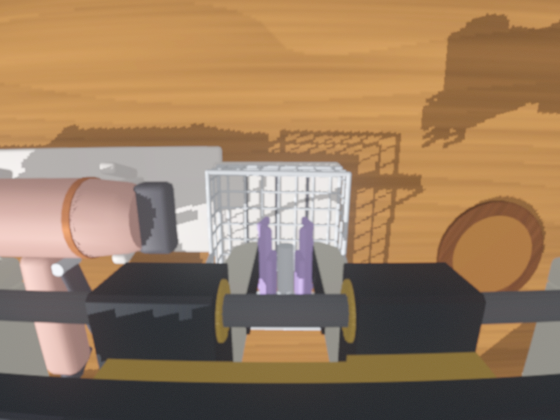

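Lavender is in the fingers at (285,265), over the basket's +x bay.

Call:
carry_out(hand=[0.407, 0.407, 0.407, 0.407, 0.407, 0.407, 0.407, 0.35, 0.3, 0.25, 0.22, 0.22], xyz=[[0.01, -0.008, 0.15], [0.01, -0.008, 0.3], [0.01, -0.008, 0.45], [0.01, -0.008, 0.53], [0.01, -0.008, 0.58], [0.01, -0.008, 0.58], [0.01, -0.008, 0.58], [0.01, -0.008, 0.58], [0.01, -0.008, 0.58], [0.01, -0.008, 0.58], [0.01, -0.008, 0.58], [0.01, -0.008, 0.58]], twist=[[0, 0, 0], [0, 0, 0], [0, 0, 0], [0, 0, 0], [0, 0, 0], [0, 0, 0], [0, 0, 0], [0, 0, 0], [0, 0, 0], [0, 0, 0], [0, 0, 0], [0, 0, 0]])

```text
time_s: 15.48
ee_pos: [0.6833, 0.0028, 0.0535]
tcp_rot: [180.0, -0.1, -0.0]
ft_force: [-0.4, -0.3, -0.1]
width: 0.0363
finger_force: 0.0
```

Call:
carry_out(hand=[0.22, 0.22, 0.22, 0.2, 0.1, 0, 0, 0, 0, 0, 0, 0], xyz=[[0, 0, -0.2], [0, 0, -0.4], [0, 0, -0.58], [-0.2, 0.2, -0.58], [-0.4, 0.4, -0.58], [-0.6, 0.6, -0.58], [-0.8, 0.85, -0.58], [-0.8, 0.95, -0.58], [-0.8, 0.95, -0.58], [-0.8, 0.95, -0.58], [-0.8, 0.95, -0.58], [-0.8, 0.95, -0.58]], twist=[[0, 0, 0], [0, 0, 0], [0, 0, 0], [0, 0, 0], [0, 0, 0], [0, 0, -0.1], [0, 0, -0.2], [0, 0, -0.35], [0, 0, -0.357], [0, 0, -0.357], [0, 0, -0.357], [0, 0, -0.357]])

```text
time_s: 16.48
ee_pos: [0.5229, -0.1875, 0.1691]
tcp_rot: [180.0, -0.0, 31.8]
ft_force: [0.5, 0.6, -0.9]
width: 0.0462
finger_force: 0.0
```

```bash
python3 - <<'E'
from h import *
c=cam("top");im=get_image("top")
for n in ["claw_lavender","claw_mint","clipper","claw_amber","nail_brush"]: print(n,[(round(d["confidence"],2),np.round(d["point"],3)) for d in find_in("top",n)])
go(.522,-.3475,.142,32)
E
```

```text
claw_lavender [(0.7, array([0.688, 0.006, 0.042]))]
claw_mint [(0.43, array([ 0.418, -0.35 ,  0.026]))]
clipper []
claw_amber [(0.75, array([0.505, 0.348, 0.07 ])), (0.29, array([0.653, 0.165, 0.075]))]
nail_brush []
go [-0.4363  0.6794  0.1329] [-0.0001 -0.0001  0.0019] rows 4.0
```

Lavender is in the basket at (0.688, 0.006). Mint next.

Call:
carry_out(hand=[0, 0, 0, 0, 0, 0, 0], xyz=[[-0.43, 0.68, 0.13], [-0.43, 0.68, 0.13], [-0.43, 0.68, 0.13], [-0.43, 0.68, 0.13], [-0.43, 0.68, 0.13], [-0.43, 0.68, 0.13], [-0.43, 0.68, 0.13]], twist=[[0, 0, 0], [0, 0, 0], [0, 0, 0], [0, 0, 0], [0, 0, 0], [0, 0, 0], [0, 0, 0]])

```text
time_s: 17.37
ee_pos: [0.5225, -0.347, 0.1422]
tcp_rot: [-179.9, -0.0, 32.1]
ft_force: [0.6, -0.6, -0.3]
width: 0.0464
finger_force: 0.0
```

```bash
python3 lc.py claw_mint .522 -.3475 32 w7
```

```text
17.3667 [ 0.52248845 -0.3470496   0.14224516] [-1.79911902e+02 -9.69931793e-03  3.21046706e+01] 0.04640519836593792 0.0
claw_mint [(0.87, array([ 0.524 , -0.3461,  0.0252]), array([286., 208.])), (0.52, array([ 0.4414, -0.3566,  0.0238]), array([249., 285.]))]
(array([ 0.5246, -0.3483]), 31.6, (47, 26), 761)
go [0.0022 0.0135 0.6195] [-0.0003 -0.0002  0.0023] rows 3.0
go [0.0022 0.0135 0.6195] [-0.0003 -0.0002  0.0067] rows 3.0
```

View pics/w7.png

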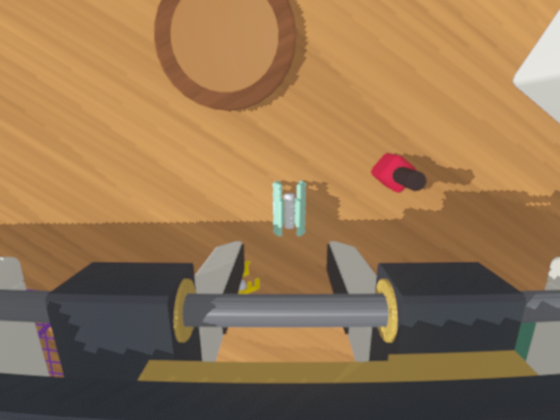

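Mint at (289,208) sits upright between the fingers, with the yellow decoy at (250,280) outside them. The red polish at (400,172) is clear.

Call:
carry_out(hand=[0, 0, 0, 0, 0, 0, 0.1, 0.2, 0.3, 0.35, 0.38, 0.38], xyz=[[0.003, 0.013, 0.2], [0.003, 0.013, 0.4], [0.003, 0.013, 0.55], [0.003, 0.013, 0.618], [0.003, 0.013, 0.618], [0.003, 0.013, 0.618], [0.003, 0.013, 0.618], [0.003, 0.013, 0.618], [0.003, 0.013, 0.618], [0.003, 0.013, 0.618], [0.003, 0.013, 0.618], [0.003, 0.013, 0.618]], twist=[[0, 0, 0], [0, 0, 0], [0, 0, 0], [0, 0, 0], [0, 0, 0], [0, 0, 0], [0, 0, 0], [0, 0, 0], [0, 0, 0], [0, 0, 0], [0, 0, 0], [0, 0, 0]])

```text
time_s: 18.47
ee_pos: [0.5244, -0.3501, 0.0195]
tcp_rot: [180.0, -0.0, 32.1]
ft_force: [0.0, 0.2, -0.2]
width: 0.0291
finger_force: 0.0
```

Call:
carry_out(hand=[0.395, 0.395, 0.402, 0.402], xyz=[[0, 0, 0], [0, 0, 0], [0, 0, 0], [0, 0, 0]], twist=[[0, 0, 0], [0, 0, 0], [0, 0, 0], [0, 0, 0]])

```text
time_s: 18.8
ee_pos: [0.5242, -0.3499, 0.0191]
tcp_rot: [-180.0, 0.0, 32.1]
ft_force: [-0.4, -0.1, 0.4]
width: 0.028
finger_force: 3.9
```

Call:
carry_out(hand=[0.406, 0.406, 0.406], xyz=[[0, 0, 0], [0, 0, 0], [0, 0, 0]], twist=[[0, 0, 0], [0, 0, 0], [0, 0, 0]])

```text
time_s: 19.05
ee_pos: [0.5242, -0.3499, 0.0191]
tcp_rot: [-180.0, 0.0, 32.1]
ft_force: [-1.2, 0.6, 0.8]
width: 0.0275
finger_force: 7.6
```

Call:
carry_out(hand=[0.406, 0.406, 0.406, 0.406, 0.406, 0.406, 0.406, 0.406, 0.406, 0.406, 0.406], xyz=[[0, 0, -0.1], [0, 0, -0.25], [0, 0, -0.45], [0, 0, -0.65], [0.12, -0.12, -0.75], [0.24, -0.24, -0.75], [0.36, -0.36, -0.75], [0.48, -0.48, -0.75], [0.607, -0.593, -0.75], [0.607, -0.593, -0.75], [0.607, -0.593, -0.75]], twist=[[0, 0, 0], [0, 0, 0], [0, 0, 0], [0, 0, 0], [0, 0, 0.07], [0, 0, 0.14], [0, 0, 0.21], [0, 0, 0.28], [0, 0, 0.357], [0, 0, 0.357], [0, 0, 0.357]])

```text
time_s: 19.97
ee_pos: [0.5644, -0.183, 0.1692]
tcp_rot: [180.0, -0.0, 0.2]
ft_force: [0.4, -1.0, -1.1]
width: 0.0281
finger_force: 7.6
```

Call:
carry_out(hand=[0.406, 0.406, 0.406, 0.406, 0.406, 0.406, 0.406, 0.406, 0.406], xyz=[[0.03, -0.12, 0], [0.06, -0.26, 0], [0.1, -0.4, 0], [0.13, -0.54, 0], [0.16, -0.68, 0], [0.19, -0.8, 0], [0.19, -0.85, 0], [0.19, -0.85, 0], [0.19, -0.85, 0]], twist=[[0, 0, 0], [0, 0, 0], [0, 0, 0], [0, 0, 0], [0, 0, 0], [0, 0, 0], [0, 0, 0], [0, 0, 0], [0, 0, 0]])

```text
time_s: 20.72
ee_pos: [0.602, -0.016, 0.1689]
tcp_rot: [180.0, 0.0, 0.0]
ft_force: [0.8, -0.1, -0.3]
width: 0.028
finger_force: 7.6
```

```bash
python3 - <<'E'
from h import *
o=get_obs();print(o["time_s"],o["ee_pos"],o["tcp_rot"],o["width"],o["finger_force"])
go(.6025,-.015,.053,0)
c=cam("wrist");im=get_image("wrist")
print(blob(c,im,(65,50,90),(95,255,255),float(o["ee_pos"][2]),o["ee_pos"],80))
E
```

```text
20.7167 [ 0.60200257 -0.01598291  0.16893366] [1.79952728e+02 1.86875707e-02 4.84748367e-02] 0.02804847033873797 7.580513656139374
go [ 0.0027 -0.0054  0.5797] [0.0005 0.0002 0.0005] rows 3.0
(array([ 0.6069, -0.0152]), 0.0, (43, 29), 2218)
```

Call:
carry_out(hand=[0.406, 0.406, 0.406, 0.406, 0.406, 0.406, 0.406, 0.35, 0.3, 0.25, 0.22, 0.22], xyz=[[-0.01, -0.005, 0.15], [-0.01, -0.005, 0.3], [-0.01, -0.005, 0.45], [-0.01, -0.005, 0.53], [-0.01, -0.005, 0.58], [-0.01, -0.005, 0.58], [-0.01, -0.005, 0.58], [-0.01, -0.005, 0.58], [-0.01, -0.005, 0.58], [-0.01, -0.005, 0.58], [-0.01, -0.005, 0.58], [-0.01, -0.005, 0.58]], twist=[[0, 0, 0], [0, 0, 0], [0, 0, 0], [0, 0, 0], [0, 0, 0], [0, 0, 0], [0, 0, 0], [0, 0, 0], [0, 0, 0], [0, 0, 0], [0, 0, 0], [0, 0, 0]])

```text
time_s: 21.77
ee_pos: [0.6005, -0.0139, 0.0538]
tcp_rot: [180.0, -0.1, -0.0]
ft_force: [0.1, 0.0, -0.6]
width: 0.0361
finger_force: 0.0
```

Call:
carry_out(hand=[0.22, 0.22, 0.22, 0.22, 0.1, 0, 0, 0, -0.5, -1, -1, -1], xyz=[[0, 0, -0.2], [0, 0, -0.4], [0, 0, -0.6], [0, 0, -0.8], [-0.2, -0.1, -0.9], [-0.4, -0.2, -0.9], [-0.5, -0.5, -0.9], [-0.5, -0.5, -0.9], [-0.5, -0.5, -0.9], [-0.5, -0.5, -0.9], [-0.5, -0.5, -0.9], [-0.5, -0.5, -0.9]], twist=[[0, 0, 0], [0, 0, 0], [0, 0, 0], [0, 0, 0], [0, 0, 0], [0, 0, 0], [0, 0, 0], [0, 0, 0], [0, 0, 0], [0, 0, 0], [0, 0, 0], [0, 0, 0]])

```text
time_s: 22.77
ee_pos: [0.5007, 0.0853, 0.2331]
tcp_rot: [180.0, -0.0, -0.0]
ft_force: [0.5, -0.1, -0.3]
width: 0.0683
finger_force: 0.0
```

```bash
python3 - <<'E'
from h import *
o=get_obs();print(o["time_s"],o["ee_pos"],o["tcp_rot"],o["width"])
c=cam("wrist");im=get_image("wrist");cv2.imwrite("pics/w8.png",im[:,:,::-1])
for n in ["trigger","squeeze","handle","basket","clipper","claw_mint","claw_lavender"]:
    print(n,[(round(d["confidence"],2),np.round(d["point"],3), np.round(world2pix(c,d["point"])[0])) for d in find_in("wrist",n)])
E
```

```text
22.7667 [0.50074988 0.08529732 0.23309765] [ 1.79973230e+02 -1.60879968e-02 -4.62831402e-02] 0.06829276403455482
trigger [(0.68, array([0.609, 0.185, 0.078]), array([177.,  87.]))]
squeeze [(0.9, array([0.646, 0.174, 0.08 ]), array([186.,  43.]))]
handle [(0.64, array([0.645, 0.008, 0.115]), array([384.,  33.]))]
basket [(0.67, array([0.645, 0.005, 0.06 ]), array([369.,  49.]))]
clipper [(0.83, array([0.6  , 0.038, 0.036]), array([330., 100.])), (0.28, array([0.65 , 0.174, 0.077]), array([187.,  39.]))]
claw_mint [(0.8, array([ 0.601, -0.009,  0.049]), array([377.,  99.])), (0.25, array([0.648, 0.175, 0.075]), array([186.,  42.]))]
claw_lavender [(0.88, array([0.676, 0.003, 0.047]), array([369.,  18.])), (0.6, array([0.648, 0.176, 0.078]), array([185.,  42.]))]
```

View pics/w8.png

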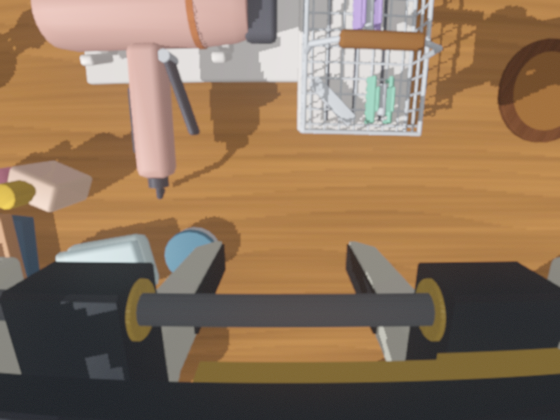

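All three things lie in the basket: clipper (333,100), mint (380,98), lavender (368,12). Nothing else to be dried is in sight. The dryer grip runs from (143,45) to (155,175), and the paddle from (168,57) to (193,133). Now the squeeze pose.

```bash
python3 - <<'E'
from h import *
c=cam("wrist");f=lambda uv,z: np.round(pix2plane(c,[uv],[z])[0][:2],4)
print("plate edge",f((90,82),.018),f((298,80),.018))
print("pin",f((168,57),.083)); print("paddle tip",f((193,133),.081))
for r,l,rr in [(70,129,160),(100,131,164),(150,133,172)]: print("grip row",r,f((l,r),.075),f((rr,r),.075))
print("grip end",f((155,177),.07))
print("rim",f((299,131),.063),f((419,134),.063),"bar",f((341,40),.113),f((425,41),.113))
im=get_image("wrist")
print("barrel edges", f((100,50),.07), f((230,41),.07))
cv2.imwrite("pics/w9.png",cv2.resize(im[:210,60:320],None,fx=2.8,fy=2.8,interpolation=cv2.INTER_CUBIC)[:,:,::-1])
E
```

```text
plate edge [0.6233 0.3048] [0.6217 0.0718]
pin [0.633  0.1908]
paddle tip [0.5659 0.1728]
grip row 70 [0.6243 0.2315] [0.6235 0.202 ]
grip row 100 [0.5973 0.2322] [0.5967 0.2003]
grip row 150 [0.5503 0.2353] [0.5499 0.1963]
grip end [0.5228 0.2179]
rim [0.5673 0.0722] [ 0.5652 -0.0486] bar [0.6385 0.0416] [ 0.6392 -0.0263]
barrel edges [0.644  0.2605] [0.6487 0.1367]
```

View pics/w9.png

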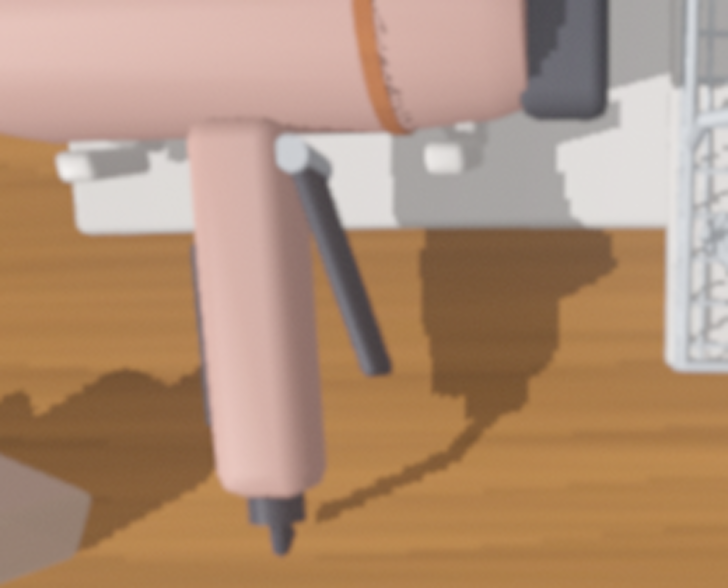

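Call:
carry_out(hand=[-1, -1, -1, -1, -1, -1, -1, -1, -1, -1, -1, -1], xyz=[[0.2, -0.3, 0], [0.4, -0.6, 0], [0.4, -0.6, 0], [0.4, -0.6, 0], [0.4, -0.6, 0], [0.4, -0.6, 0.2], [0.4, -0.6, 0.4], [0.4, -0.6, 0.6], [0.4, -0.6, 0.75], [0.4, -0.6, 0.84], [0.4, -0.6, 0.84], [0.4, -0.6, 0.84]], twist=[[0, 0, 0], [0, 0, 0], [0, 0, 0], [0, 0, 0], [0, 0, 0], [0, 0, 0], [0, 0, 0], [0, 0, 0], [0, 0, 0], [0, 0, 0], [0, 0, 0], [0, 0, 0]])

```text
time_s: 24.22
ee_pos: [0.5793, 0.2053, 0.0645]
tcp_rot: [180.0, 0.1, -0.0]
ft_force: [-0.5, 0.1, 0.9]
width: 0.0928
finger_force: 0.0
```

Call:
carry_out(hand=[-0.7, -0.5, -0.4, -0.3, -0.2, -0.2, -0.2], xyz=[[0, 0, 0], [0, 0, 0], [0, 0, 0], [0, 0, 0], [0, 0, 0], [0, 0, 0], [0, 0, 0]], twist=[[0, 0, 0], [0, 0, 0], [0, 0, 0], [0, 0, 0], [0, 0, 0], [0, 0, 0], [0, 0, 0]])

```text
time_s: 24.8
ee_pos: [0.5801, 0.2054, 0.0655]
tcp_rot: [179.9, -0.0, -0.0]
ft_force: [-0.9, -4.1, 2.0]
width: 0.0567
finger_force: 1.7
```

Call:
carry_out(hand=[-0.1, 0, 0, 0, 0], xyz=[[0, 0, 0], [0, 0, 0], [0, 0, 0], [0, 0, 0], [0, 0, 0]], twist=[[0, 0, 0], [0, 0, 0], [0, 0, 0], [0, 0, 0], [0, 0, 0]])

```text
time_s: 25.22
ee_pos: [0.5799, 0.2078, 0.0651]
tcp_rot: [-179.9, 0.0, -0.0]
ft_force: [-1.8, 5.0, 1.3]
width: 0.0469
finger_force: 8.0
```

Call:
carry_out(hand=[0.05, 0.09, 0.09, 0.09], xyz=[[0, 0, 0], [0, 0, 0], [0, 0, 0], [0, 0, 0]], twist=[[0, 0, 0], [0, 0, 0], [0, 0, 0], [0, 0, 0]])

```text
time_s: 25.55
ee_pos: [0.5799, 0.2098, 0.0651]
tcp_rot: [-179.7, -0.0, -0.0]
ft_force: [-1.8, 11.4, -0.2]
width: 0.0427
finger_force: 12.5
```

Call:
carry_out(hand=[0.11, 0.11, 0.11], xyz=[[0, 0, 0], [0, 0, 0], [0, 0, 0]], twist=[[0, 0, 0], [0, 0, 0], [0, 0, 0]])

```text
time_s: 25.8
ee_pos: [0.5799, 0.2102, 0.065]
tcp_rot: [-179.7, -0.0, -0.0]
ft_force: [-0.7, 13.3, -1.8]
width: 0.0418
finger_force: 13.5
```

Call:
carry_out(hand=[0.12, 0.13, 0.13, 0.13], xyz=[[0, -0.025, 0], [0, -0.025, 0], [0, -0.025, 0], [0, -0.025, 0]], twist=[[0, 0, 0], [0, 0, 0], [0, 0, 0], [0, 0, 0]])

```text
time_s: 26.13
ee_pos: [0.5797, 0.2106, 0.0648]
tcp_rot: [179.9, 0.1, 0.0]
ft_force: [-2.9, -3.3, 1.3]
width: 0.0412
finger_force: 19.6
```

Call:
carry_out(hand=[0.16, 0.16, 0.16, 0.16], xyz=[[0, 0, 0], [0, 0, 0], [0, 0, 0], [0, 0, 0]], twist=[[0, 0, 0], [0, 0, 0], [0, 0, 0], [0, 0, 0]])

```text
time_s: 26.47
ee_pos: [0.5797, 0.2108, 0.0648]
tcp_rot: [180.0, 0.1, -0.0]
ft_force: [-3.3, -3.2, -0.5]
width: 0.0406
finger_force: 30.0
```

Call:
carry_out(hand=[0.15, 0.15, 0.15, 0.15, 0.15, 0.15, 0.15, 0.15, 0.15, 0.15, 0.15, 0.15], xyz=[[0, 0, 0], [0, 0, 0], [0, 0, 0], [0, 0, 0], [0, 0, 0], [0, 0, 0], [0, 0, 0], [0, 0, 0], [0, 0, 0], [0, 0, 0], [0, 0, 0], [0, 0, 0]], twist=[[0, 0, 0], [0, 0, 0], [0, 0, 0], [0, 0, 0], [0, 0, 0], [0, 0, 0], [0, 0, 0], [0, 0, 0], [0, 0, 0], [0, 0, 0], [0, 0, 0], [0, 0, 0]])

```text
time_s: 27.47
ee_pos: [0.5797, 0.2108, 0.0648]
tcp_rot: [180.0, 0.1, -0.0]
ft_force: [-2.6, -5.4, -1.5]
width: 0.0408
finger_force: 30.0
```

Call:
carry_out(hand=[0.15, 0.15, 0.15, 0.15, 0.15, 0.15, 0.15, 0.15, 0.15, 0.15, 0.15, 0.15], xyz=[[0, 0, 0], [0, 0, 0], [0, 0, 0], [0, 0, 0], [0, 0, 0], [0, 0, 0], [0, 0, 0], [0, 0, 0], [0, 0, 0], [0, 0, 0], [0, 0, 0], [0, 0, 0]], twist=[[0, 0, 0], [0, 0, 0], [0, 0, 0], [0, 0, 0], [0, 0, 0], [0, 0, 0], [0, 0, 0], [0, 0, 0], [0, 0, 0], [0, 0, 0], [0, 0, 0], [0, 0, 0]])

```text
time_s: 28.47
ee_pos: [0.5797, 0.2108, 0.0648]
tcp_rot: [180.0, 0.1, -0.0]
ft_force: [-2.6, -4.6, -0.2]
width: 0.0411
finger_force: 30.0
```

Call:
carry_out(hand=[0.15, 0.15, 0.15, 0.15, 0.15, 0.15, 0.15, 0.15, 0.15, 0.15, 0.15, 0.15], xyz=[[0, 0, 0], [0, 0, 0], [0, 0, 0], [0, 0, 0], [0, 0, 0], [0, 0, 0], [0, 0, 0], [0, 0, 0], [0, 0, 0], [0, 0, 0], [0, 0, 0], [0, 0, 0]], twist=[[0, 0, 0], [0, 0, 0], [0, 0, 0], [0, 0, 0], [0, 0, 0], [0, 0, 0], [0, 0, 0], [0, 0, 0], [0, 0, 0], [0, 0, 0], [0, 0, 0], [0, 0, 0]])

```text
time_s: 29.47
ee_pos: [0.5797, 0.2108, 0.0648]
tcp_rot: [180.0, 0.1, -0.0]
ft_force: [-3.0, -3.7, -1.2]
width: 0.0407
finger_force: 30.0
```

Call:
carry_out(hand=[0.15, 0.15, 0.15, 0.15, 0.15, 0.15, 0.15, 0.15, 0.15, 0.15, 0.15, 0.15], xyz=[[0, 0, 0], [0, 0, 0], [0, 0, 0], [0, 0, 0], [0, 0, 0], [0, 0, 0], [0, 0, 0], [0, 0, 0], [0, 0, 0], [0, 0, 0], [0, 0, 0], [0, 0, 0]], twist=[[0, 0, 0], [0, 0, 0], [0, 0, 0], [0, 0, 0], [0, 0, 0], [0, 0, 0], [0, 0, 0], [0, 0, 0], [0, 0, 0], [0, 0, 0], [0, 0, 0], [0, 0, 0]])

```text
time_s: 30.47
ee_pos: [0.5797, 0.2107, 0.0648]
tcp_rot: [180.0, 0.1, -0.0]
ft_force: [-3.9, -4.0, 0.5]
width: 0.041
finger_force: 30.0
```

Call:
carry_out(hand=[0.15, 0.15, 0.15, 0.15, 0.15, 0.15, 0.15, 0.15, 0.15, 0.15, 0.15, 0.15], xyz=[[0, 0, 0], [0, 0, 0], [0, 0, 0], [0, 0, 0], [0, 0, 0], [0, 0, 0], [0, 0, 0], [0, 0, 0], [0, 0, 0], [0, 0, 0], [0, 0, 0], [0, 0, 0]], twist=[[0, 0, 0], [0, 0, 0], [0, 0, 0], [0, 0, 0], [0, 0, 0], [0, 0, 0], [0, 0, 0], [0, 0, 0], [0, 0, 0], [0, 0, 0], [0, 0, 0], [0, 0, 0]])

```text
time_s: 31.47
ee_pos: [0.5797, 0.2108, 0.0648]
tcp_rot: [180.0, 0.1, -0.0]
ft_force: [-3.2, -3.5, -0.8]
width: 0.0407
finger_force: 30.0
```

```bash
python3 - <<'E'
from h import *
o=get_obs();print(o["time_s"],o["ee_pos"])
c=cam("scene");im=get_image("scene")
p=world2pix(c,[.61,.1,.07])[0].astype(int);print(p)
cv2.imwrite("pics/s2.png",cv2.resize(im[p[1]-100:p[1]+100,p[0]-130:p[0]+130],None,fx=2.8,fy=2.8,interpolation=cv2.INTER_CUBIC)[:,:,::-1])
for n in ["clipper","claw_mint","claw_lavender","claw_amber","nail_brush"]: print(n,[(round(d["confidence"],2),np.round(d["point"],3)) for d in find_in("scene",n)])
E
```

```text
31.4667 [0.57972543 0.21077977 0.06482669]
[359 243]
clipper [(0.48, array([0.696, 0.146, 0.018])), (0.46, array([0.612, 0.037, 0.038]))]
claw_mint [(0.84, array([ 0.434, -0.341,  0.022]))]
claw_lavender [(0.61, array([ 0.682, -0.009,  0.047]))]
claw_amber [(0.39, array([ 0.602, -0.026,  0.046]))]
nail_brush []
```

View pics/s2.png

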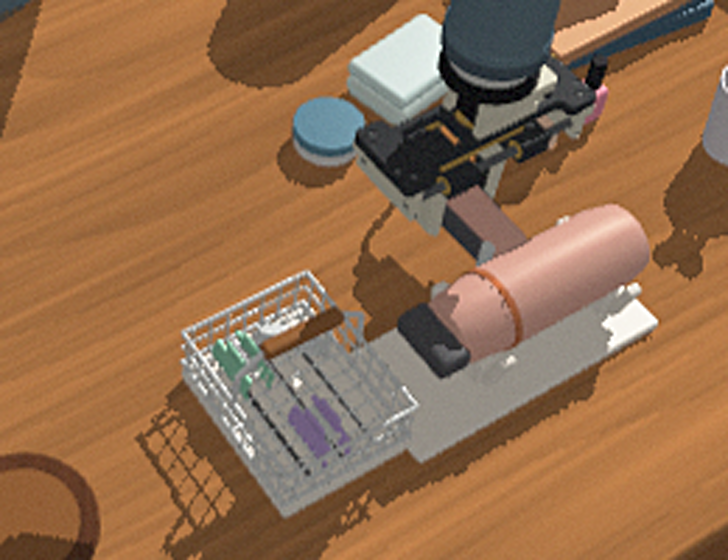

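The view shows the paddle pressed flat against the grip by the fingers. Mint (245,360), the clipper (290,325) and lavender (318,425) are in the basket. It has been held for over 5 s, so I'll release.

Call:
carry_out(hand=[0, -0.2, -0.5, -1, -1, -1, -1, -1, -1, -1, -1, -1], xyz=[[0, 0, 0], [0, 0, 0], [0, 0, 0], [0, 0, 0], [0, 0, 0], [0, 0, 0], [0, 0, 0], [0, 0, 0], [0, 0, -0.2], [0, 0, -0.4], [0, 0, -0.6], [0, 0, -0.8]], twist=[[0, 0, 0], [0, 0, 0], [0, 0, 0], [0, 0, 0], [0, 0, 0], [0, 0, 0], [0, 0, 0], [0, 0, 0], [0, 0, 0], [0, 0, 0], [0, 0, 0], [0, 0, 0]])

```text
time_s: 32.77
ee_pos: [0.5792, 0.2118, 0.2268]
tcp_rot: [-179.9, 0.1, 0.0]
ft_force: [1.0, 0.7, 0.4]
width: 0.0929
finger_force: 0.0
```

Call:
carry_out(hand=[-0.3, -0.3, -0.3, -0.3, -0.3, -0.3, -0.3, -0.3, -0.3, -0.3, -0.3, -0.3], xyz=[[0.1, 0.2, 0], [0.2, 0.4, 0], [0.31, 0.6, 0], [0.31, 0.8, 0], [0.31, 0.99, 0], [0.31, 0.99, 0], [0.31, 0.99, 0], [0.31, 0.99, 0], [0.31, 0.99, 0], [0.31, 0.99, 0], [0.31, 0.99, 0], [0.31, 0.99, 0]], twist=[[0, 0, -0.07], [0, 0, -0.15], [0, 0, -0.22], [0, 0, -0.3], [0, 0, -0.38], [0, 0, -0.46], [0, 0, -0.54], [0, 0, -0.62], [0, 0, -0.7], [0, 0, -0.78], [0, 0, -0.86], [0, 0, -0.94]])

```text
time_s: 33.77
ee_pos: [0.6418, 0.0139, 0.225]
tcp_rot: [-180.0, -0.1, 84.1]
ft_force: [0.1, 0.5, -0.2]
width: 0.0607
finger_force: 0.0
```

```bash
python3 - <<'E'
from h import *
o=get_obs();print(o["time_s"],o["ee_pos"],o["tcp_rot"],o["width"])
c=cam("wrist");im=get_image("wrist");cv2.imwrite("pics/w10.png",im[:,:,::-1])
for n in ["handle","trigger"]:
    print(n,[(round(d["confidence"],2),np.round(d["point"],4), np.round(world2pix(c,d["point"])[0])) for d in find_in("wrist",n)])
hsv=cv2.cvtColor(im,cv2.COLOR_RGB2HSV)
go(.641,.0075,.2,89.5)
E
```

```text
33.7667 [0.64175884 0.01389167 0.22501322] [-1.79958845e+02 -6.55402833e-02  8.41050786e+01] 0.060737982037921585
handle [(0.67, array([0.6458, 0.0072, 0.1182]), array([292., 222.]))]
trigger [(0.59, array([0.6065, 0.1862, 0.0765]), array([226.,  15.]))]
go [-0.0315 -0.0007  0.1254] [-0.0003 -0.0005 -0.066 ] rows 1.0
```

View pics/w10.png

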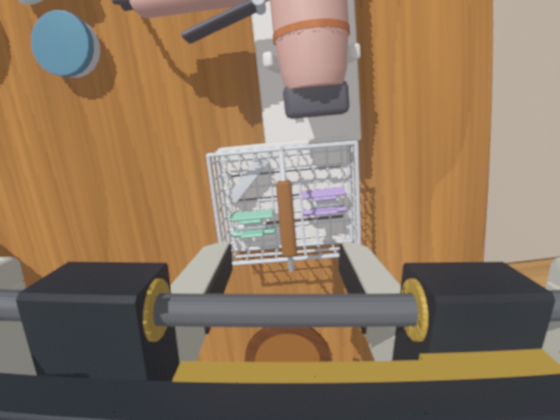

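All three things are in the basket: clipper (247,180), mint (252,222), lavender (323,200). The paddle at (218,20) has sprung back, and the handle bar runs from (285,182) to (289,256).

```bash
python3 - <<'E'
from h import *
c=cam("wrist")
P=pix2plane(c,[(285.5,182),(288.5,256)],[.115]*2);print(P,P.mean(0))
d=P[0]-P[1];yaw=np.degrees(np.arctan2(d[1],d[0]));print(yaw)
m=P.mean(0);go(m[0],m[1],.108,yaw)
E
```

```text
[[ 0.64386681  0.04099007  0.115     ]
 [ 0.63911261 -0.02543248  0.115     ]] [0.64148971 0.0077788  0.115     ]
85.90603411661168
go [-0.0302  0.0018  0.5854] [-0.0003 -0.0005 -0.026 ] rows 3.0
```

Call:
carry_out(hand=[-0.3, -0.3, -0.3, -0.3, -0.3, -0.3, 0, 0.3, 0.5, 0.6, 0.65, 0.65], xyz=[[-0.03, 0.002, 0], [-0.03, 0.002, 0.15], [-0.03, 0.002, 0.3], [-0.03, 0.002, 0.45], [-0.03, 0.002, 0.58], [-0.03, 0.002, 0.58], [-0.03, 0.002, 0.58], [-0.03, 0.002, 0.58], [-0.03, 0.002, 0.58], [-0.03, 0.002, 0.58], [-0.03, 0.002, 0.58], [-0.03, 0.002, 0.58]], twist=[[0, 0, -0.038], [0, 0, -0.038], [0, 0, -0.038], [0, 0, -0.038], [0, 0, -0.038], [0, 0, -0.038], [0, 0, -0.038], [0, 0, -0.038], [0, 0, -0.038], [0, 0, -0.038], [0, 0, -0.038], [0, 0, -0.038]])

```text
time_s: 34.92
ee_pos: [0.6424, 0.007, 0.1103]
tcp_rot: [179.9, 0.0, 87.1]
ft_force: [-0.1, -0.0, 0.0]
width: 0.0252
finger_force: 0.0
```

Call:
carry_out(hand=[0.7, 0.75, 1, 1, 1], xyz=[[0, 0, 0], [0, 0, 0], [0, 0, 0], [0, 0, 0], [0, 0, 0]], twist=[[0, 0, 0], [0, 0, 0], [0, 0, 0], [0, 0, 0], [0, 0, 0]])

```text
time_s: 35.33
ee_pos: [0.6421, 0.007, 0.1095]
tcp_rot: [180.0, 0.0, 87.2]
ft_force: [0.2, -0.1, 3.6]
width: 0.0137
finger_force: 29.9
```

Call:
carry_out(hand=[1, 1, 1, 1, 1, 1, 1, 1, 1, 1, 1, 1], xyz=[[0, 0, -0.02], [0, 0, -0.04], [0, 0, -0.06], [0, 0, -0.08], [0, 0, -0.1], [0, 0, -0.13], [0, 0, -0.16], [0, 0, -0.19], [0, 0, -0.22], [0, 0, -0.25], [0, 0, -0.25], [0, 0, -0.25]], twist=[[0, 0, 0], [0, 0, 0], [0, 0, 0], [0, 0, 0], [0, 0, 0], [0, 0, 0], [0, 0, 0], [0, 0, 0], [0, 0, 0], [0, 0, 0], [0, 0, 0], [0, 0, 0]])

```text
time_s: 36.33
ee_pos: [0.6421, 0.007, 0.1597]
tcp_rot: [179.9, 0.0, 87.1]
ft_force: [-0.5, -0.9, -3.9]
width: 0.0138
finger_force: 29.8
```

```bash
python3 - <<'E'
from h import *
o=get_obs();print(o["time_s"],o["ee_pos"],o["tcp_rot"],o["width"],o["finger_force"])
get_image("top");im=get_image("scene");c=cam("scene")
for n in ["coaster","handle","basket"]:
  for k in ["top","scene"]: print(n,k,[(round(d["confidence"],2),np.round(d["point"],4)) for d in find_in(k,n)])
# coaster by colour fit in scene0/top0
for k in ["top","scene"]:
    i0=cv2.imread(f"pics/{k}0.png")[:,:,::-1].copy();cc=cam(k)
    p=world2pix(cc,[.619,-.227,.01])[0].astype(int)
    hsv=cv2.cvtColor(i0,cv2.COLOR_RGB2HSV);print(k,p)
    mk=((hsv[...,2]<105)*255).astype(np.uint8);d=np.zeros_like(mk);cv2.circle(d,tuple(int(v) for v in p),34,255,-1);mk&=d
    cs=max(cv2.findContours(mk,cv2.RETR_EXTERNAL,cv2.CHAIN_APPROX_NONE)[0],key=cv2.contourArea)
    P=pix2plane(cc,cs.reshape(-1,2).astype(float),np.full(len(cs),.01))
    print(cv2.minEnclosingCircle((P[:,:2]*1000).astype(np.float32)), cv2.fitEllipse((P[:,:2]*1000).astype(np.float32)))
cv2.imwrite("pics/s3.png",im[150:350,180:420,::-1])
E
```

```text
36.3333 [0.64214806 0.00698356 0.1597483 ] [1.79932653e+02 7.15513985e-03 8.71495323e+01] 0.013755275943695626 29.845674633979797
coaster top []
coaster scene [(0.86, array([ 0.6212, -0.2285,  0.0093]))]
handle top [(0.56, array([ 0.2701, -0.2437,  0.095 ]))]
handle scene [(0.72, array([ 0.2725, -0.2399,  0.1002])), (0.62, array([ 0.6419, -0.014 ,  0.1623]))]
basket top [(0.69, array([ 0.2684, -0.2422,  0.0032]))]
basket scene [(0.83, array([ 0.6581, -0.0139,  0.0924])), (0.69, array([ 0.2756, -0.2435,  0.0196])), (0.54, array([0.6034, 0.1822, 0.0779]))]
top [362 143]Traceback (most recent call last):
  File "<stdin>", line 14, in <module>
cv2.error: OpenCV(4.12.0) /io/opencv/modules/imgproc/src/shapedescr.cpp:361: error: (-201:Incorrect size of input array) There should be at least 5 points to fit the ellipse in function 'fitEllipseNoDirect'
```

The basket is lifted and hanging level. The coaster is at about (0.620, -0.228).

Call:
carry_out(hand=[1, 1, 1, 1, 1, 1, 1, 1, 1, 1, 1, 1], xyz=[[-0.02, 0, 0], [-0.06, 0, 0], [-0.12, 0, 0], [-0.19, -0.01, 0], [-0.26, -0.01, 0], [-0.33, -0.02, 0], [-0.4, -0.02, 0], [-0.47, -0.02, 0], [-0.53, -0.02, 0], [-0.57, -0.02, 0], [-0.59, -0.02, 0], [-0.6, -0.02, 0]], twist=[[0, 0, 0], [0, 0, 0], [0, 0, 0], [0, 0, 0], [0, 0, 0], [0, 0, 0], [0, 0, 0], [0, 0, 0], [0, 0, 0], [0, 0, 0], [0, 0, 0], [0, 0, 0]])

```text
time_s: 37.73
ee_pos: [0.6318, -0.1135, 0.1591]
tcp_rot: [-180.0, -0.0, 87.1]
ft_force: [1.0, -0.3, -4.0]
width: 0.0133
finger_force: 29.8
```

Call:
carry_out(hand=[1, 1, 1, 1, 1, 1, 1, 1, 1, 1, 1, 1], xyz=[[-0.02, 0, 0], [-0.06, 0, 0], [-0.12, 0, 0], [-0.19, -0.01, 0], [-0.26, -0.01, 0], [-0.33, -0.02, 0], [-0.4, -0.02, 0], [-0.47, -0.03, 0], [-0.53, -0.03, 0], [-0.56, -0.03, 0], [-0.58, -0.03, 0], [-0.58, -0.03, 0]], twist=[[0, 0, 0], [0, 0, 0], [0, 0, 0], [0, 0, 0], [0, 0, 0], [0, 0, 0], [0, 0, 0], [0, 0, 0], [0, 0, 0], [0, 0, 0], [0, 0, 0], [0, 0, 0]])

```text
time_s: 38.73
ee_pos: [0.62, -0.2292, 0.159]
tcp_rot: [-180.0, 0.0, 87.1]
ft_force: [-0.1, 1.3, -4.5]
width: 0.0135
finger_force: 29.8
```

```bash
python3 - <<'E'
from h import *
o=get_obs();print(o["time_s"],o["ee_pos"],o["tcp_rot"],o["width"],o["finger_force"])
c=cam("scene");im=get_image("scene")
for n in ["handle","basket","coaster","clipper","claw_mint","claw_lavender"]: print(n,[(round(d["confidence"],2),np.round(d["point"],4)) for d in find_in("scene",n)])
p=world2pix(c,[.62,-.228,.06])[0].astype(int)
cv2.imwrite("pics/s4.png",cv2.resize(im[p[1]-100:p[1]+100,p[0]-130:p[0]+130],None,fx=2.8,fy=2.8,interpolation=cv2.INTER_CUBIC)[:,:,::-1])
go(.62,-.228,.103,87.1)
E
```

```text
38.7333 [ 0.62002158 -0.22917028  0.15900344] [-1.79998717e+02  1.78557131e-03  8.70905497e+01] 0.013459770392526792 29.84591692686081
handle [(0.54, array([0.6835, 0.1183, 0.0138])), (0.46, array([ 0.2692, -0.2387,  0.1001]))]
basket [(0.96, array([ 0.2731, -0.2536,  0.017 ])), (0.87, array([ 0.6539, -0.2523,  0.0813]))]
coaster [(0.96, array([ 0.6236, -0.2385,  0.0101]))]
clipper []
claw_mint [(0.74, array([ 0.5871, -0.2593,  0.0949])), (0.56, array([ 0.4312, -0.3396,  0.0223])), (0.24, array([ 0.6192, -0.2536,  0.1632]))]
claw_lavender [(0.56, array([ 0.6597, -0.2392,  0.0935])), (0.44, array([ 0.6517, -0.2564,  0.081 ])), (0.22, array([0.6831, 0.1194, 0.0128]))]
go [-0.0028 -0.0011  0.2809] [-0.     -0.0001  0.0012] rows 2.0
```

View pics/s4.png

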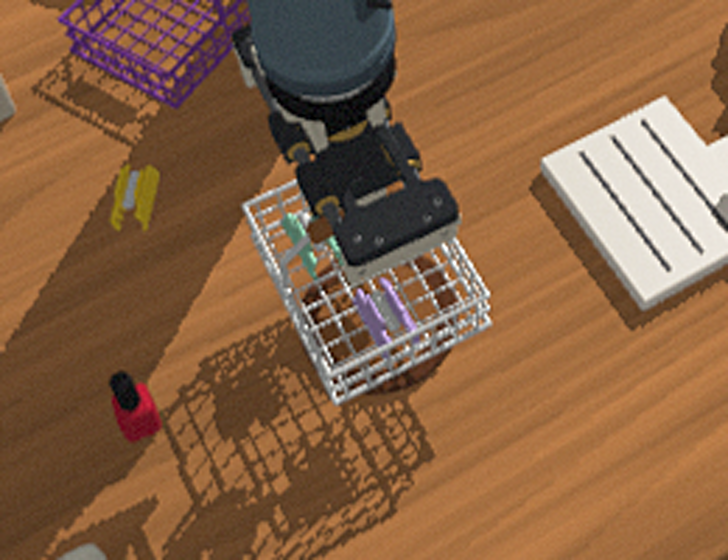

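The basket hangs level over the coaster, with lavender (385,310) and mint (300,245) inside. Lowering.

Call:
carry_out(hand=[1, 1, 1, 1, 1, 1, 1, 1, 1, 1, 1, 1], xyz=[[0, 0, 0.03], [0, 0, 0.07], [0, 0, 0.11], [0, 0, 0.15], [0, 0, 0.19], [0, 0, 0.22], [0, 0, 0.24], [0, 0, 0.255], [0, 0, 0.265], [0, 0, 0.275], [0, 0, 0.28], [0, 0, 0.28]], twist=[[0, 0, 0], [0, 0, 0], [0, 0, 0], [0, 0, 0], [0, 0, 0], [0, 0, 0], [0, 0, 0], [0, 0, 0], [0, 0, 0], [0, 0, 0], [0, 0, 0], [0, 0, 0]])

```text
time_s: 40.08
ee_pos: [0.6201, -0.2282, 0.1032]
tcp_rot: [180.0, 0.0, 87.2]
ft_force: [0.2, -0.2, -3.8]
width: 0.0135
finger_force: 29.8
```

Call:
carry_out(hand=[1, 1, 1], xyz=[[0, 0, 0.008], [0, 0, 0.008], [0, 0, 0.008]], twist=[[0, 0, 0], [0, 0, 0], [0, 0, 0]])

```text
time_s: 40.33
ee_pos: [0.6202, -0.2282, 0.1017]
tcp_rot: [180.0, 0.0, 87.2]
ft_force: [0.2, -0.6, -4.2]
width: 0.0141
finger_force: 29.8
```

Call:
carry_out(hand=[1, 1, 1], xyz=[[0, 0, 0.008], [0, 0, 0.008], [0, 0, 0.008]], twist=[[0, 0, 0], [0, 0, 0], [0, 0, 0]])

```text
time_s: 40.58
ee_pos: [0.6201, -0.2282, 0.1015]
tcp_rot: [180.0, 0.0, 87.2]
ft_force: [-3.6, 1.5, 5.2]
width: 0.0139
finger_force: 29.8
```

Call:
carry_out(hand=[1, 1, 1], xyz=[[0, 0, 0.005], [0, 0, 0.005], [0, 0, 0.005]], twist=[[0, 0, 0], [0, 0, 0], [0, 0, 0]])

```text
time_s: 40.83
ee_pos: [0.6201, -0.2282, 0.1015]
tcp_rot: [179.9, 0.1, 87.2]
ft_force: [-5.7, 2.5, 11.1]
width: 0.0134
finger_force: 29.8
```

The basket is seated: the force has turned upward and z stopped at 0.1015, as predicted. Letting go.

Call:
carry_out(hand=[0.7, 0.6, 0.4, 0.2, 0, -0.1, -0.1, -0.1, -0.1, -0.1, -0.1, -0.1], xyz=[[0, 0, -0.01], [0, 0, -0.01], [0, 0, -0.01], [0, 0, -0.01], [0, 0, -0.01], [0, 0, -0.01], [0, 0, -0.1], [0, 0, -0.3], [0, 0, -0.5], [0, 0, -0.7], [0, 0, -0.8], [0, 0, -0.8]], twist=[[0, 0, 0], [0, 0, 0], [0, 0, 0], [0, 0, 0], [0, 0, 0], [0, 0, 0], [0, 0, 0], [0, 0, 0], [0, 0, 0], [0, 0, 0], [0, 0, 0], [0, 0, 0]])

```text
time_s: 41.83
ee_pos: [0.6225, -0.2294, 0.266]
tcp_rot: [179.4, 0.3, 87.2]
ft_force: [0.7, -0.0, 0.2]
width: 0.0511
finger_force: 0.0
```

```bash
python3 - <<'E'
from h import *
o=get_obs();print(o["time_s"],o["ee_pos"],o["width"])
c=cam("wrist");im=get_image("wrist");cv2.imwrite("pics/w11.png",im[:,:,::-1])
for n in ["handle","basket","coaster","clipper","claw_mint","claw_lavender"]: print(n,[(round(d["confidence"],2),np.round(d["point"],4)) for d in find_in("wrist",n)])
E
```

```text
41.8333 [ 0.62254298 -0.22943928  0.26597551] 0.05113619254409617
handle [(0.56, array([ 0.6225, -0.2226,  0.1075]))]
basket [(0.98, array([ 0.6241, -0.2284,  0.035 ])), (0.79, array([ 0.293 , -0.238 ,  0.0022]))]
coaster [(0.74, array([ 0.6323, -0.2158,  0.008 ]))]
clipper [(0.86, array([ 0.5805, -0.1968,  0.027 ]))]
claw_mint [(0.84, array([ 0.5796, -0.2418,  0.0376])), (0.44, array([ 0.4222, -0.3212,  0.0191]))]
claw_lavender [(0.61, array([ 0.6593, -0.2319,  0.0365]))]
```

View pics/w11.png

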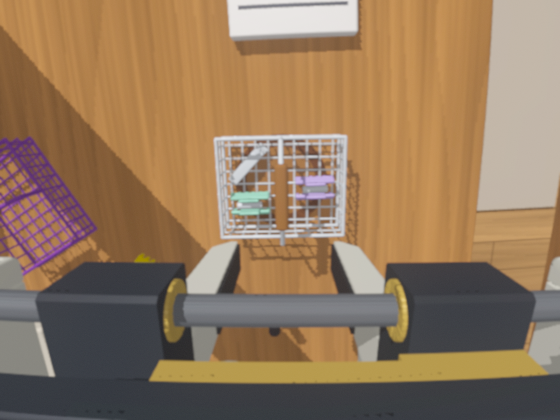

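The basket stands on the coaster, hiding it. The clipper (250,163), mint (251,203) and lavender (315,187) are inside, and the fingers are clear. Handing in.

```bash
python3 -c "
from station import *
print(finish_job())"
```

```text
the job is handed in; nothing more can be done
None
```

The job is handed in without a verdict back: lavender claw, mint claw and clipper went into the basket (no amber claw or nail brush found), the trigger was held over 5 s and sprang back, and the loaded basket stands on the coaster.

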